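# Weigh a solder spool on the hanging spring scale and mark the reading

## Robot

A 6-joint arm with a two-finger parallel gripper is mounted at the origin on a cart in front of the work surface, level with it; the furniture and walls round the work are solid. World frame = base frame: x ahead of the robot, y to its left, z up, the work surface at z = 0. Lengths are in m, angles in rad, forces in N, time in s.
With the tool pointing down it reaches from about 0.25 to 0.725 m from the base axis. Payload 4 kg.
Tool frame: the origin (TCP) lies on the centre line of the jaws, within the pads' length; the fingertips stand 22 mm ahead of it and the grasp point (between the pads) lies 3 mm ahead of it; z points along the fingers, y is the line along which they close (so a half turn about z gives the same grasp; the last joint's range is limited). The gripper opens to 85 mm and grips with 20 to 120 N. Pads are 22 mm wide; open, the fingers measure 114 mm over their backs; the gripper's body (76 mm by 85 mm) begins 54 mm behind the grasp point. The pads swing forward as they close: fully open they stand 13 mm farther back than shut.
Start: joints at [1.2, 0.241, 0.005, 1.335, 0, 1.571], TCP at [0.181, 0.466, 0.253] pointing down, gripper open.
Joint ranges: [-2.72, 2.72], [-1.05, 1.87], [-1.09, 1.28], [-1.99, 2.15], [-1.42, 1.44], [-3.14, 3.14]. Speed limits (rad/s): [2.79, 2.79, 3.14, 3.14, 3.14, 3.14].

## Interface

Orientations are given as a unit quaternion [x, y, z, w].
In Python, from workcell import bot gives the robot as it stands.
- The arm moves only by the shell command python3 -m inch 'ROWS'. ROWS is JSON, one flat list of numbers, 7 for each row, row after row: the shift along the world's x, y, z in mm, then the turn, a rotation vector about the world's x, y, z in rad, then the opening in per cent of the stroke, from 0 (shut) to 100 (fully open). A call has 1 to 8 rows; each row is the pose to reach, as a shift and turn from the pose commanded when the call began; what a row does not reach only later rows make up. A row lasts 1/12 s, in which the tool goes at most 41.7 mm and 7.16 degrees, less where a joint would pass 70% of its speed; a pose out of reach is approached as far as the arm can. A call with a gripper value outside its range is refused whole. The fingers move at their own pace and stop on an object; the grip force is fixed at half the most. Time passes only in rows, so rows that repeat a pose let the fingers close. It gives the time, the measured TCP pose, the force, the opening and the grip force at its end, in the units of the state.
- bot.get_obs(): the state, without advancing time (a new reading comes with each control period).
- bot.camera(name): name is "scene" or "top" or "wrist"; returns the picture (420x560x3 uint8, blue, green, red); there is no depth.
- bot.camera_info(name): a dict with "intrinsics" (3x3 intrinsics, pixels), "camera_from_world" (4x4, takes a point from world to camera coordinates); the wrist camera has in their place "hand_eye" (4x4, takes a point from camera to tool coordinates, whose origin is the TCP and whose axes are the flange's). Camera axes: x right, y down, z forward; pixel columns grow to the right and rows downward; lengths in m; the calibration is good to about 2 mm. A picture is of the moment at which its call begins: read the wrist's pose just before it. camera_info takes no time and is no camera call.
- bot.job_done(): hands the job in; it is judged then, once.
Trained networks look in the newest picture that a camera, given by its name, has taken for a name from the list of things; names that differ only in an ending like _2 or _b are one class to them, and where a whole thing is asked for, a point or a joint stands for the part that bears it (a point fixed in the world has none). Each returns a list of dicts, best first, with "confidence" (0 to 1); they miss things now and then, are a little off and sometimes report something else, mostly with a low value. They report only what shows in the picture. A call takes as long as a camera call.
- bot.silhouettes(camera, target): "mask" (420x560 bool, what is visible of it) and "uv" ([column, row] in pixels, amid what is visible of it).
- bot.spot_point(camera, target): "uv" ([column, row] in pixels: a listed point, or the origin of a listed thing).
The state is a dict: "clock": time; "joint_pos": joint angles; "joint_vel": joint speeds; "tau": joint torques, N m; "eef_pos": TCP position; "tool_rot": TCP orientation; "ft_force": force on the tool from outside, world axes, zero at the start; "ft_torque": the same for the moment, N m; "grip_width": finger opening in m; "grasp_force": force on a finger pad.
Only numpy, scipy, OpenCV 4.12 (cv2) and the standard library are available. Lean on these libraries where they do the work, as an engineer would, in place of code of your own. Each camera call takes 0.05 s, during which the arm holds its last target. There are 200 camera calls.

## Task

Weigh the solder spool: stand it in the pan of the carrier, then hang the carrier by the peak of its top bar on the hook of the spring scale, letting it down slowly so that the pointer never plunges, and let go so that it hangs free and comes to rest. Then slide the scale's marker down until it is level with the pointer, and leave it there. Leave the tub, the jar and the tape roll where they stand.

Things in the scene. Friction and masses are not known exactly. Their poses are not given: they have to be found in the camera images.
- spool_center (a point): Centre (half-way up, 21 mm above its underside) of the solder spool: a reel of wire with flanges, 56 mm in diameter, 42 mm high, standing upright on the bench at the start, 0.18 to 0.37 kg. It swaps places with the swab tub.
- spool: The same spool; origin at the centre of its underside, z along its axis, upwards.
- carrier: Weighing carrier, loose, 0.2 kg, bare metal; origin under the pan's centre. Its bar runs along its x axis, front (-x, the grip) roughly to the robot. A strip post rises 219 mm at x = +50 mm; from it a round 8 mm bar goes over the pan to x = -80 mm, axis 218 mm high. The pan is open to the front and sides. Centre of mass, with or without the spool, within 5 mm of the line below the peak.
- pan_center (a point): Centre of the carrier's square pan, on its inner floor, 3 mm above the underside. The pan is 96 x 96 mm outside, walls 3 mm thick and 10 mm high from the underside.
- carrier_grip (a point): Centre of the black grip on the carrier's bar: 55 mm from the peak towards the carrier's -x, 218 mm above the underside. The grip is 50 mm long in x, 14 mm wide in y, 18 mm high.
- carrier_peak (a point): Peak of the carrier's bar (bar axis), 230 mm above the underside, over the pan's centre: the bar rises here to an inverted V from x = -17 to +17 mm. This place hangs in the hook.
- scale_stand: Spring scale, fixed; origin on the bench at the foot of its column (25 mm square, 500 mm high). Base plate 200 x 110 x 12 mm, reaching 155 mm from the origin to -x (to the robot). The box-shaped spring head (64 mm in x, 56 in y, 430 to 530 mm high) is right above the hook. White graduated plate at y = 89 to 151 mm, x = -84 mm, 237 to 363 mm high.
- hook_seat (a point): Where the carrier's bar axis lies when hung: stand x = -100 mm, y = 0, 315 mm high unloaded. The hook is 6 mm wire bent in the stand's y-z plane: shank 14 mm to +y of this point, running up into the head; open to -y, tip rising to 15 mm above this point, 17 to 23 mm to -y. The bar, along the stand's x, enters from -y above the tip, then goes down. Moves only up and down.
- scale_hook (a joint): Downward travel of hook and pointer together, m: 0 unloaded, 0.08 at the stop; spring 110 N/m (9 mm per 100 g), lightly damped. Carrier and spool together pull it down 34 to 51 mm.
- pointer_tip (a point): Tip of the thin dark horizontal pointer in front of the graduated plate; it is fixed to the hook's shank, 30 mm above and 111 mm to the +y side of hook_seat.
- scale_marker (a joint): Downward travel of the marker, m: 0 at the top, 0.09 at the bottom. It slides stiffly (about 1.5 N) and stays where it is left.
- marker_index (a point): The marker's index edge, level with the middle of its tab, just beside the pointer's tip; it is level with the pointer when it has the same height as pointer_tip. At travel 0 it is 345 mm high, level with the unloaded pointer.
- marker_tab (a point): Where to press the marker down: on the top face of its black finger tab (18 mm wide in y, 8 mm thick, reaching 57 mm from the index towards -x), 12 mm from its free end, 4 mm above the index's height, 132 mm to the +y side of the hook.
- tub: Bystander: swab tub, 70 mm in diameter, 82 mm high; origin under its centre.
- jar: Bystander: solvent jar with pump top, 69 mm in diameter, 104 mm high; origin under its centre.
- tape: Bystander: flat tape roll, 68 mm in diameter, 14 mm high; origin under its centre.

How it is judged:
On the way, in this order (a step that is already met when the one before it is completed fails the run):
1. the spool stands in the carrier's pan, released (horizontal distance between spool_center and pan_center below 0.032 m and z of spool_center in the frame of carrier below 0.032 m and angle between the z axis of spool and the z axis of carrier, either way round below 0.2 rad and contact force between the fingers and spool below 0.05 N and linear speed of spool below 0.03 m/s), for 0.2 s.
2. the carrier with the spool hangs free in the scale's hook, let go, and the pointer has settled (horizontal distance between spool_center and pan_center below 0.032 m and z of spool_center in the frame of carrier below 0.032 m and angle between the z axis of spool and the z axis of carrier, either way round below 0.2 rad and contact force between scale_hook and carrier above 3 N and contact force between the fingers and carrier below 0.05 N and horizontal distance between carrier_peak and hook_seat below 0.018 m and angle between carrier's own z axis and vertical below 0.25 rad and velocity of joint scale_hook between -0.02 and 0.02 m/s), for 0.3 s.
3. the marker is level with the settled pointer (all of step 2 and z of marker_index in the frame of pointer_tip between -0.005 and 0.005 m), for 0.2 s.
At the end, for the whole second after the job is handed in: Spool upright in the pan, within 32 mm of its centre; carrier hanging in the hook (over 3 N, peak within 18 mm of the seat horizontally, tilt under 0.25 rad), untouched, pointer settled, not swinging (under 0.08 m/s); marker index within 5 mm of the pointer height (all of step 3 and linear speed of carrier below 0.08 m/s).
It fails at once if the load is dropped on the hook: the pointer plunges at more than 0.25 m/s (velocity of joint scale_hook above 0.25 m/s).
It fails at once if the swab tub is moved more than 30 mm (distance of tub from where it was at the start of the episode above 0.03 m).
It fails at once if the solvent jar is moved more than 30 mm (distance of jar from where it was at the start of the episode above 0.03 m).
It fails at once if the tape roll is moved more than 30 mm (distance of tape from where it was at the start of the episode above 0.03 m).
It also fails if it takes over 72 s, if anything falls off the work surface, if the arm or the gripper's body presses on something with over 40 N, if the wrist force passes 120 N, or if a joint passes its speed limit or range.

## Working session

There is one attempt and no reset: what is moved stays moved. The work goes in short steps, Python scripts to look and compute and a shell command to move; the robot and the scene stay as the last step left them, time stands still between calls to the robot, and variables do not carry over. Pictures are saved under pics/ and viewed, at most 10 in all, crops included, and the job is handed in when it is done.

```bash
mkdir -p pics; ls
cat > h.py <<'E'
import numpy as np, cv2
from workcell import bot
from scipy.spatial.transform import Rotation as R
def cam(name):
    i=bot.camera_info(name); K=np.array(i["intrinsics"])
    if "camera_from_world" in i: T=np.array(i["camera_from_world"])
    else:
        o=bot.get_obs(); W=np.eye(4); W[:3,:3]=R.from_quat(o["tool_rot"]).as_matrix(); W[:3,3]=o["eef_pos"]
        T=np.linalg.inv(W@np.array(i["hand_eye"]))
    return K,T
def ray(c,uv):
    K,T=c; d=np.linalg.solve(K,[uv[0],uv[1],1.]); Ri=T[:3,:3].T
    return -Ri@T[:3,3], Ri@d
def atz(c,uv,z):
    o,d=ray(c,uv); return o+d*(z-o[2])/d[2]
def tri(rs):
    A=np.zeros((3,3)); b=np.zeros(3)
    for o,d in rs:
        d=d/np.linalg.norm(d); P=np.eye(3)-np.outer(d,d); A+=P; b+=P@o
    x=np.linalg.solve(A,b)
    e=[np.linalg.norm((np.eye(3)-np.outer(d,d)/(d@d))@(x-o)) for o,d in rs]
    return x,e
def proj(c,p):
    K,T=c; q=K@(T[:3,:3]@p+T[:3,3]); return q[:2]/q[2]
E
python3 - <<'E'
from h import *
np.set_printoptions(precision=4,suppress=True)
Z={"spool_center":.021,"spool":0,"carrier":0,"pan_center":.003,"carrier_grip":.218,"carrier_peak":.230,"scale_stand":0,"hook_seat":.315,"pointer_tip":.345,"marker_index":.345,"marker_tab":.349,"tub":0,"jar":0,"tape":0}
r={}
for n in ("scene","top"):
    im=bot.camera(n); cv2.imwrite(f"pics/{n}0.png",im); c=cam(n)
    print(n,"campos",ray(c,(280,210))[0])
    for t in Z:
        s=bot.spot_point(n,t)
        if s:
            r.setdefault(t,[]).append(ray(c,s[0]["uv"]))
            print(n,t,np.round(s[0]["uv"]),round(s[0]["confidence"],2),atz(c,s[0]["uv"],Z[t]))
for t in r:
    if len(r[t])>1: print("tri",t,*tri(r[t]))
o=bot.get_obs(); print(o["clock"],o["eef_pos"],o["tool_rot"],o["grip_width"])
E
```

```text
pics
scene campos [-0.0425 -0.6999  0.653 ]
scene spool_center [243. 283.] 0.79 [0.4617 0.1401 0.021 ]
scene spool [246. 290.] 0.73 [0.4666 0.1376 0.    ]
scene carrier [370. 368.] 0.82 [ 0.5153 -0.2467  0.    ]
scene pan_center [374. 368.] 0.89 [ 0.5183 -0.2551  0.003 ]
scene carrier_grip [353. 273.] 0.8 [ 0.4811 -0.2152  0.218 ]
scene carrier_peak [384. 270.] 0.6 [ 0.5193 -0.2532  0.23  ]
scene scale_stand [316. 260.] 0.63 [0.7122 0.1448 0.    ]
scene hook_seat [292. 162.] 0.63 [0.6158 0.1362 0.315 ]
scene pointer_tip [190. 304.] 0.53 [ 0.1315 -0.2894  0.345 ]
scene marker_index [257. 143.] 0.47 [0.5878 0.2451 0.345 ]
scene marker_tab [234. 244.] 0.58 [ 0.2455 -0.201   0.349 ]
scene tub [201. 264.] 0.97 [0.4366 0.3236 0.    ]
scene jar [234. 242.] 0.97 [0.5819 0.3825 0.    ]
scene tape [193. 303.] 0.82 [0.3333 0.1694 0.    ]
top campos [0.2043 0.0701 1.3977]
top spool_center [242. 239.] 0.76 [0.4651 0.145  0.021 ]
top spool [178. 254.] 0.19 [0.4429 0.3315 0.    ]
top carrier [378. 215.] 0.78 [ 0.5046 -0.2539  0.    ]
top pan_center [376. 210.] 0.88 [ 0.5193 -0.2489  0.003 ]
top car
[... 1254 characters left out ...]
_tip [ 0.583   0.3573 -0.1027] [np.float64(0.1777000786340186), np.float64(0.17770007863401863)]
tri marker_index [0.6028 0.2634 0.3392] [np.float64(0.002355882922449984), np.float64(0.0023558829224500748)]
tri marker_tab [0.6153 0.353  0.0109] [np.float64(0.044741100009980925), np.float64(0.04474110000998078)]
tri tub [ 0.4439  0.3338 -0.0068] [np.float64(0.0023194604516186823), np.float64(0.002319460451618718)]
tri jar [0.571  0.372  0.0068] [np.float64(0.004276289406921162), np.float64(0.004276289406921232)]
tri tape [0.3313 0.1695 0.0003] [np.float64(0.0019356954118996707), np.float64(0.0019356954118995965)]
1.5 [0.1812 0.466  0.2533] [ 0.1843  0.9829  0.     -0.    ] 0.08527831210157616
```

View pics/scene0.png

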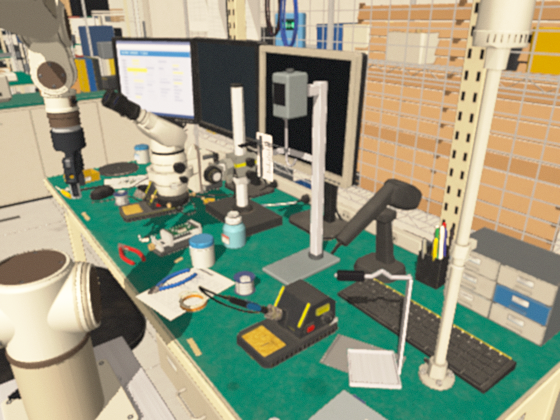

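View pics/top0.png

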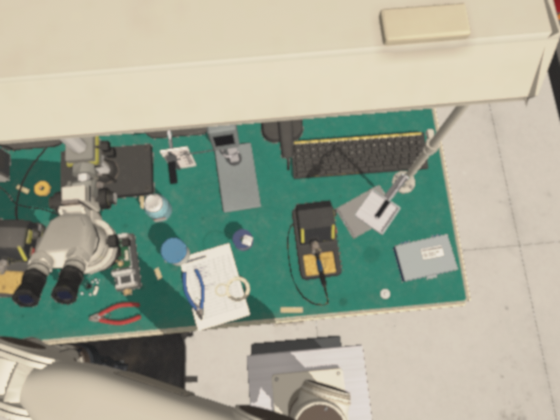

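Scene: the spool is at (244,283), tub at (202,250), jar at (234,230) and tape at (190,302). The carrier has its pan at (375,367) and grip at (352,275), the stand's head is at (288,95), and the soldering station is in between at (290,320). The top view agrees, with the spool at (243,239), the carrier at (377,210) and the stand base at (238,175). Next I hover near the spool with a tilted tool and check with the wrist camera.

```bash
cat >> h.py <<'E'
def Rt(psi,th):
    # tool z forward-down: azimuth psi, th degrees from vertical; tool y horizontal, to the left
    p,t=np.radians([psi,th]); z=np.array([np.sin(t)*np.cos(p),np.sin(t)*np.sin(p),-np.cos(t)])
    y=np.array([-np.sin(p),np.cos(p),0]); return np.column_stack([np.cross(y,z),y,z])
def plan(g,psi,th,back=0,label=""):
    # g: world position of the grasp point (3 mm ahead of the TCP); back: metres to stay back along the tool
    o=bot.get_obs(); Rc=R.from_quat(o["tool_rot"]).as_matrix(); T=Rt(psi,th)
    tcp=np.asarray(g)-T[:,2]*(.003+back); d=(tcp-o["eef_pos"])*1000; rv=R.from_matrix(T@Rc.T).as_rotvec()
    print(label,"t",round(o["clock"],2),"shift",np.round(d,1),"turn",np.round(rv,3),"rows",round(max(np.linalg.norm(d)/41.7,np.linalg.norm(rv)/.125),1))
np.set_printoptions(precision=4,suppress=True)
E
python3 - <<'E'
from h import *
plan([.465,.145,.033],17,50,.12)
print(R.from_quat(bot.get_obs()["tool_rot"]).as_matrix())
c=cam("top")
for uv in [(283,100),(285,158),(315,205),(403,183),(317,240)]: print(uv,atz(c,uv,0)[:2],atz(c,uv,.1)[:2],atz(c,uv,.25)[:2])
E
```

```text
t 1.5 shift [ 193.7 -348.6 -141.3] turn [-0.033 -0.888  0.624] rows 10.1
[[-0.932   0.3624 -0.    ]
 [ 0.3624  0.932   0.    ]
 [ 0.      0.     -1.    ]]
(283, 100) [ 0.893  -0.0124] [ 0.8437 -0.0065] [0.7698 0.0024]
(285, 158) [ 0.7039 -0.0002] [0.6682 0.0048] [0.6146 0.0123]
(315, 205) [ 0.5512 -0.0735] [ 0.5264 -0.0632] [ 0.4892 -0.0478]
(403, 183) [ 0.5938 -0.3395] [ 0.5659 -0.3102] [ 0.5241 -0.2662]
(317, 240) [ 0.4475 -0.0677] [ 0.4301 -0.0578] [ 0.404  -0.0431]
```

```bash
python3 -m inch '[194,-349,-60,-0.033,-0.888,0.624,100, 194,-349,-60,-0.033,-0.888,0.624,100, 194,-349,-60,-0.033,-0.888,0.624,100, 194,-349,-60,-0.033,-0.888,0.624,100, 194,-349,-60,-0.033,-0.888,0.624,100, 194,-349,-60,-0.033,-0.888,0.624,100, 194,-349,-60,-0.033,-0.888,0.624,100, 194,-349,-60,-0.033,-0.888,0.624,100]'
python3 - <<'E'
from h import *
plan([.465,.145,.033],17,50,.12)
im=bot.camera("wrist"); c=cam("wrist"); cv2.imwrite("pics/w1.png",im)
for t,z in (("spool_center",.021),("spool",0),("tape",0),("tub",0)):
    for s in bot.spot_point("wrist",t)[:1]: print(t,s["uv"],s["confidence"],atz(c,s["uv"],z))
c1=cam("scene"); c2=cam("top"); print(tri([ray(c1,(342,242)),ray(c2,(285,158))]))
E
```

```text
clock: 2.17
eef_pos: [0.3327, 0.193, 0.2052]
tool_rot: [-0.095, 0.923, 0.057, 0.368]
ft_force: [1.1, 0.2, -0.7]
grip_width: 0.0855
grasp_force: 0.0
 t 2.17 shift [ 42.2 -75.5 -93.1] turn [-0.007 -0.116  0.075] rows 3.0
spool_center [189.0, 142.6] 0.76 [0.4531 0.1337 0.021 ]
spool [188.9, 124.3] 0.84 [0.4511 0.1316 0.    ]
tub [367.9, 132.8] 0.74 [0.4305 0.308  0.    ]
(array([0.6623, 0.0029, 0.1312]), [np.float64(0.005980605537469307), np.float64(0.005980605537469305)])
```

View pics/w1.png

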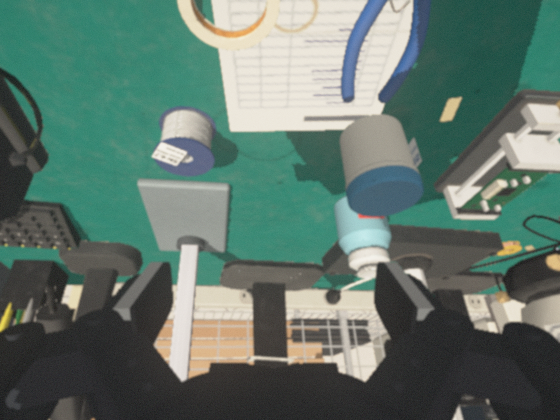

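The wrist image (upside-down, near side at the top) shows the spool clear at (187,140), with the paper and tape above it and the tub at (380,165). Nothing blocks the spool. The arm was still moving, so I settle and re-measure, and check which side the camera is mounted on.

```bash
python3 -m inch '[42,-75,-40,-0.007,-0.116,0.075,100, 42,-75,-40,-0.007,-0.116,0.075,100, 42,-75,-40,-0.007,-0.116,0.075,100, 42,-75,-40,-0.007,-0.116,0.075,100, 42,-75,-40,-0.007,-0.116,0.075,100]'
cat >> h.py <<'E'
def look(items,view="wrist",png=None):
    im=bot.camera(view); c=cam(view)
    if png: cv2.imwrite(png,im)
    for t,z in items:
        for s in bot.spot_point(view,t)[:1]: print(view,t,np.round(s["uv"],1),round(s["confidence"],2),atz(c,s["uv"],z))
E
python3 - <<'E'
from h import *
o=bot.get_obs(); print(o["joint_pos"],o["joint_vel"],o["eef_pos"])
print(np.array(bot.camera_info("wrist")["hand_eye"]))
look([("spool_center",.021),("spool",0),("tub",0)])
plan([.465,.145,.033],17,50,.1)
E
```

```text
clock: 2.83
eef_pos: [0.3927, 0.1241, 0.1928]
tool_rot: [-0.13, 0.904, 0.059, 0.403]
ft_force: [-0.6, 0.2, 0.0]
grip_width: 0.0852
grasp_force: 0.0
[ 0.3238 -0.3514 -1.0813  0.003  -0.026   0.0273] [ 0.0929 -0.0157 -0.0119  0.0129 -0.0092  0.0077] [0.3927 0.1241 0.1928]
[[-0.0004 -0.9615 -0.2748  0.0691]
 [ 1.     -0.0003 -0.0005  0.0005]
 [ 0.0004 -0.2748  0.9615 -0.1209]
 [ 0.      0.      0.      1.    ]]
wrist spool_center [271.3  98.4] 0.85 [0.4632 0.1461 0.021 ]
wrist spool [269.  82.] 0.71 [0.4664 0.145  0.    ]
wrist tub [466.2 106.9] 0.69 [0.4436 0.3293 0.    ]
 t 3.03 shift [ -0.7  -5.3 -92.8] turn [ 0.008 -0.034  0.001] rows 2.2
```

Joint 3 is at its folding limit (-1.08), so a 50° tilt does not reach in close enough here. The wrist camera now agrees with the others: spool at about (0.465, 0.1455). I'll try a smaller tilt.

Run:
```python
from h import *
plan([.465,.1455,.033],17,35,.06)
```

```text
t 3.03 shift [  40.2    7.7 -107.4] turn [-0.069  0.216  0.001] rows 2.8
```

```bash
python3 -m inch '[40,8,-40,-0.069,0.216,0.001,100, 40,8,-40,-0.069,0.216,0.001,100, 40,8,-40,-0.069,0.216,0.001,100, 40,8,-40,-0.069,0.216,0.001,100,40,8,-40,-0.069,0.216,0.001,100]'
python3 - <<'E'
from h import *
from scipy.optimize import least_squares
o=bot.get_obs(); print(o["joint_pos"],o["eef_pos"],o["joint_vel"])
plan([.465,.1455,.033],17,35,.06)
D=[([.241,.005,1.335],(.5,.2533)),([-.3514,-1.0813,.003],(np.hypot(.3927,.1241),.1928)),(o["joint_pos"][1:4],(np.hypot(*o["eef_pos"][:2]),o["eef_pos"][2]))]
def f(x):
    a,h,L1,L2,Lt=x; r=[]
    for (j2,j3,j4),(R_,Z) in D:
        p2=j2-j3; p=p2+j4
        r+=[a+L1*np.sin(j2)+L2*np.cos(p2)+Lt*np.cos(p)-R_, h+L1*np.cos(j2)-L2*np.sin(p2)-Lt*np.sin(p)-Z]
    return r
s=least_squares(f,[0,.2,.3,.3,.3]); print(s.x,s.fun)
E
```

```text
clock: 3.45
eef_pos: [0.4292, 0.1345, 0.1508]
tool_rot: [-0.141, 0.943, 0.043, 0.297]
ft_force: [-0.3, -0.7, 0.4]
grip_width: 0.0852
grasp_force: 0.0
[ 0.3096 -0.1154 -0.883   0.1934 -0.0094  0.0101] [0.4292 0.1345 0.1508] [-0.0151 -0.0199 -0.0398 -0.0003  0.0013 -0.0015]
 t 3.45 shift [  1.3   0.4 -66.2] turn [ 0.002 -0.     0.001] rows 1.6
[-0.0059  0.2575  0.4943  0.3996  0.3912] [ 0.0005 -0.0003  0.0006  0.0007 -0.001  -0.0004]
```

The planar model fits to 1 mm and gives a 40° tilt as reachable for both pick and place. Now the spool grasp.

Run:
```python
from h import *
plan([.465,.1455,.033],17,40,.06)
plan([.465,.1455,.033],17,40,0)
```

```text
t 3.45 shift [ -2.9  -0.8 -69.6] turn [ 0.028 -0.084  0.001] rows 1.7
 t 3.45 shift [  34.    10.4 -115.5] turn [ 0.028 -0.084  0.001] rows 2.9
```

```bash
python3 -m inch '[-3,-1,-70,0.028,-0.084,0.001,100, -3,-1,-70,0.028,-0.084,0.001,100, 10,3,-88,0.028,-0.084,0.001,100, 22,7,-102,0.028,-0.084,0.001,100, 34,10,-115,0.028,-0.084,0.001,100, 34,10,-115,0.028,-0.084,0.001,100, 34,10,-115,0.028,-0.084,0.001,100]'
python3 - <<'E'
from h import *
plan([.465,.1455,.033],17,40,0); print(bot.get_obs()["joint_pos"])
look([("spool_center",.021),("spool",0)])
E
```

```text
clock: 4.03
eef_pos: [0.4623, 0.1431, 0.0353]
tool_rot: [-0.138, 0.93, 0.05, 0.337]
ft_force: [-0.3, -0.7, -0.7]
grip_width: 0.0855
grasp_force: 0.0
 t 4.03 shift [0.8 1.8 0. ] turn [-0.    -0.002  0.002] rows 0.0
[ 0.3031  0.3096 -1.0545 -0.4893 -0.005   0.0071]
wrist spool_center [270.9 261.6] 0.7 [0.4682 0.1442 0.021 ]
wrist spool [271.8 222. ] 0.94 [0.4693 0.1449 0.    ]
```

```bash
python3 -m inch '[2,1,0,0,0,0,100, 2,1,0,0,0,0,0, 2,1,0,0,0,0,0, 2,1,0,0,0,0,0, 2,1,0,0,0,0,0, 2,1,0,0,0,0,0, 2,1,0,0,0,0,0, 2,1,0,0,0,0,0]'
python3 -m inch '[0,0,10,0,0,0,0, 0,0,30,0,0,0,0, 0,0,70,0,0,0,0,0,0,110,0,0,0,0,0,0,110,0,0,0,0,0,0,110,0,0,0,0]'
python3 - <<'E'
from h import *
o=bot.get_obs();print(o["joint_pos"],o["ft_force"],o["grip_width"],o["grasp_force"])
for v in ("scene","top","wrist"):
    look([("pan_center",.003),("carrier",0),("carrier_grip",.218),("carrier_peak",.23)],v,f"pics/{v}2.png")
for g in ((.5205,-.2505,.20),(.5205,-.2505,.036)):
    for b in (.0,.1): plan(g,4,40,b,(g,b))
E
```

```text
clock: 4.85
eef_pos: [0.4664, 0.1437, 0.0374]
tool_rot: [-0.137, 0.929, 0.05, 0.34]
ft_force: [-5.7, -2.8, 11.3]
grip_width: 0.0546
grasp_force: 60.6
clock: 5.35
eef_pos: [0.4676, 0.1442, 0.15]
tool_rot: [-0.137, 0.928, 0.051, 0.342]
ft_force: [-0.3, 0.6, -3.2]
grip_width: 0.0539
grasp_force: 65.0
[ 0.3024 -0.0399 -0.9036  0.0006 -0.0056  0.0077] [-0.268   0.5973 -3.16  ] 0.053946520028565696 65.01161098480225
scene pan_center [372.1 368.9] 0.86 [ 0.5138 -0.2534  0.003 ]
scene carrier [369.4 370.8] 0.77 [ 0.5082 -0.2517  0.    ]
scene carrier_grip [350.3 274.5] 0.82 [ 0.4748 -0.2151  0.218 ]
scene carrier_peak [382.5 269.4] 0.95 [ 0.5184 -0.2512  0.23  ]
top pan_center [375.3 212.5] 0.64 [ 0.5119 -0.2449  0.003 ]
top carrier [379.1 215.4] 0.88 [ 0.503  -0.2554  0.    ]
top carrier_grip [380.5 207.4] 0.71 [ 0.4761 -0.2109  0.218 ]
top carrier_peak [397.9 190.9] 0.95 [ 0.5108 -0.2565  0.23  ]
((0.5205, -0.2505, 0.2), 0.0) t 6.1 shift [  52.5 -394.4   56.3] turn [-0.001  0.    -0.223] rows 9.6
((0.5205, -0.2505, 0.2), 0.1) t 6.1 shift [ -11.6 -398.9  132.9] turn [-0.001  0.    -0.223] rows 10.1
((0.5205, -0.2505, 0.036), 0.0) t 6.1 shift [  52.5 -394.4 -107.7] turn [-0.001  0.    -0.223] rows 9.9
((0.5205, -0.2505, 0.036), 0.1) t 6.1 shift [ -11.6 -398.9  -31.1] turn [-0.001  0.    -0.223] rows 9.6
```

View pics/scene2.png

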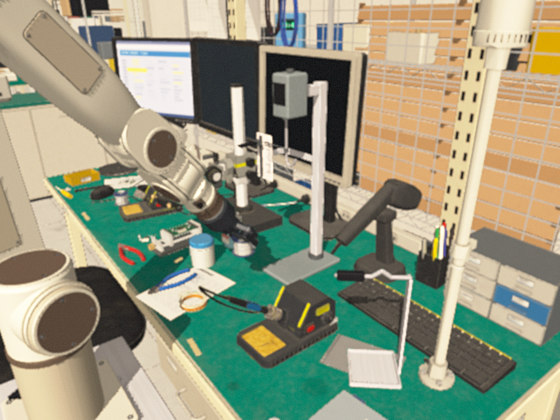

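The scene picture shows the spool held in the fingers at (240,240), with the station at (290,320) and its iron reaching to about (230,300). The force change suggests about 0.3 kg. I traverse high and pulled back, then come in along the tool axis under the bar.

```bash
python3 -m inch '[-40,0,40,0,0,0,0, -80,-20,80,0,0,-0.05,0, -100,-60,110,0,0,-0.1,0, -108,-100,110,0,0,-0.15,0, -108,-140,110,0,0,-0.22,0, -108,-180,110,0,0,-0.22,0, -108,-220,110,0,0,-0.22,0, -108,-260,110,0,0,-0.22,0]'
python3 -m inch '[0,-40,0,0,0,0,0, 0,-80,0,0,0,0,0, 0,-120,0,0,0,0,0, 0,-144,0,0,0,0,0, 0,-144,0,0,0,0,0, 0,-144,0,0,0,0,0]'
python3 - <<'E'
from h import *
o=bot.get_obs();print(o["joint_pos"],o["ft_force"],o["grip_width"])
look([("pan_center",.003),("carrier",0),("carrier_grip",.218),("carrier_peak",.23),("spool",.23)],"wrist","pics/w3.png")
for b in (.15,.05,0): plan((.517,-.25,.042),4,40,b,b)
E
```

```text
clock: 6.77
eef_pos: [0.3595, -0.0607, 0.2558]
tool_rot: [-0.036, 0.939, 0.012, 0.343]
ft_force: [1.6, 0.7, -4.4]
grip_width: 0.0543
grasp_force: 66.0
clock: 7.27
eef_pos: [0.3596, -0.206, 0.2541]
tool_rot: [-0.032, 0.94, 0.012, 0.34]
ft_force: [-0.7, 1.0, -3.9]
grip_width: 0.0541
grasp_force: 65.8
[-0.8825 -0.2446 -0.6798  0.6853  0.5488 -0.8226] [-0.7036  0.9544 -3.8829] 0.054056584053369765
wrist pan_center [226.6 135.4] 0.84 [ 0.5204 -0.2479  0.003 ]
wrist carrier [227.2 128.2] 0.68 [ 0.5117 -0.247   0.    ]
wrist spool [274.4 212.2] 0.72 [ 0.3389 -0.2048  0.23  ]
0.15 t 7.57 shift [ 58.8 -54.3 -95.1] turn [ 0.    -0.002 -0.006] rows 3.0
0.05 t 7.57 shift [ 122.9  -49.8 -171.7] turn [ 0.    -0.002 -0.006] rows 5.2
0 t 7.57 shift [ 155.   -47.6 -210. ] turn [ 0.    -0.002 -0.006] rows 6.4
```

View pics/w3.png

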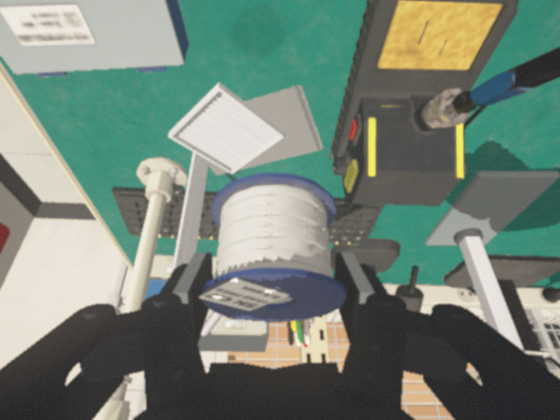

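The wrist view shows the spool firmly held, and the pan as a white diamond with corners near (222,83), (283,135), (232,173) and (170,133). The post rises from (205,155). I'll work out pan centre and yaw from the corners.

Run:
```python
from h import *
m=bot.silhouettes("wrist","carrier")[0]; print(m["confidence"])
c=cam("wrist")
P=np.array([atz(c,u,.01) for u in [(222,83),(283,135),(232,173),(170,133)]]); print(P[:,:2],P.mean(0)); 
for i in range(4):
    d=P[(i+1)%4]-P[i]; print(i,np.hypot(d[0],d[1]),np.degrees(np.arctan2(d[1],d[0])))
print("post",atz(c,(204,154),.005))
cnt=max(cv2.findContours(m["mask"].astype(np.uint8),0,2)[0],key=cv2.contourArea)[:,0]
print(cnt[cnt[:,1].argmin()],cnt[cnt[:,0].argmax()],cnt[cnt[:,0].argmin()])
# pan-only white blob refine
im=cv2.imread("pics/w3.png"); mk=(m["mask"]&(np.arange(420)[:,None]<175)).astype(np.uint8)
print(m["mask"].sum())
```

```text
0.96
[[ 0.4446 -0.2471]
 [ 0.5101 -0.1794]
 [ 0.5839 -0.2406]
 [ 0.5168 -0.3105]] [ 0.5139 -0.2444  0.01  ]
0 0.09418347174130462 45.8854069772535
1 0.09579603687376148 -39.65634946949065
2 0.0969203577697388 -133.78313028798047
3 0.09618232575496322 138.69299338334002
post [ 0.555  -0.2755  0.005 ]
[218  83] [284 135] [170 132]
7876
```

```bash
python3 -m inch '[0,-40,0,0,0,-0.006,0, 30,-52,-50,0,0,-0.006,0, 58,-52,-95,0,0,-0.006,0, 80,-50,-120,0,0,-0.006,0, 100,-49,-145,0,0,-0.006,0, 122,-48,-170,0,0,-0.006,0, 138,-47,-190,0,0,-0.006,0, 138,-47,-190,0,0,-0.006,0]'
python3 - <<'E'
from h import *
o=bot.get_obs();print(o["joint_pos"],o["ft_force"],o["joint_vel"])
for z in (.042,.036): plan((.516,-.248,z),4,40,0,z)
look([("carrier_grip",.218),("carrier_peak",.23),("spool",.025)],"scene","pics/s4.png")
E
```

```text
clock: 8.28
eef_pos: [0.4988, -0.2478, 0.0588]
tool_rot: [-0.033, 0.94, 0.015, 0.338]
ft_force: [-0.1, 1.3, -3.4]
grip_width: 0.0543
grasp_force: 65.7
[-0.6857  0.3506 -0.7273 -0.0445  0.4566 -0.628 ] [-0.0682  1.2937 -3.4139] [-0.0369 -0.1082 -0.0156  0.1139  0.0199 -0.0356]
0.042 t 8.28 shift [ 15.3  -0.4 -14.5] turn [-0.005 -0.008 -0.002] rows 0.5
0.036 t 8.28 shift [ 15.3  -0.4 -20.5] turn [-0.005 -0.008 -0.002] rows 0.6
scene carrier_grip [350.8 273.1] 0.76 [ 0.4789 -0.2123  0.218 ]
scene carrier_peak [381.7 271.4] 0.78 [ 0.5121 -0.255   0.23  ]
scene spool [315.6 260.9] 0.45 [0.6787 0.1084 0.025 ]
```

View pics/s4.png

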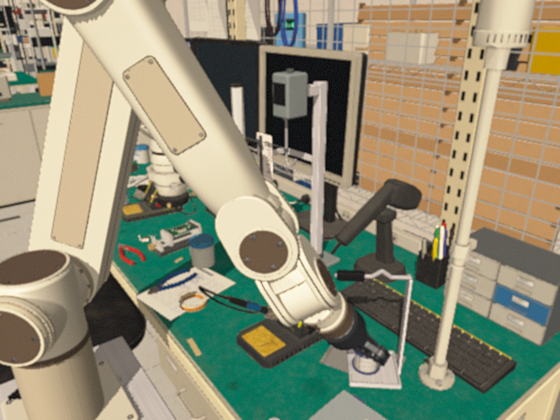

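The scene picture shows the spool over the pan at (365,365), with the gripper well clear of the bar at (380,272). Next I set it down.

```bash
python3 -m inch '[15,0,-12,-0.005,-0.008,-0.002,0, 15,0,-14,-0.005,-0.008,-0.002,0, 15,0,-16,-0.005,-0.008,-0.002,0, 15,0,-16,-0.005,-0.008,-0.002,0]'
python3 -m inch '[0,0,-2,0,0,0,0, 0,0,-2,0,0,0,0]'
python3 -m inch '[0,0,-2,0,0,0,0, 0,0,-2,0,0,0,0]'
```

```text
clock: 8.82
eef_pos: [0.5125, -0.2511, 0.0492]
tool_rot: [-0.031, 0.938, 0.009, 0.345]
ft_force: [-0.2, -0.0, -3.3]
grip_width: 0.0545
grasp_force: 65.7
clock: 8.98
eef_pos: [0.5126, -0.2512, 0.0468]
tool_rot: [-0.031, 0.938, 0.009, 0.345]
ft_force: [-0.2, 0.3, -3.5]
grip_width: 0.0542
grasp_force: 65.7
clock: 9.15
eef_pos: [0.5127, -0.251, 0.0443]
tool_rot: [-0.031, 0.938, 0.009, 0.344]
ft_force: [-0.7, 0.7, -3.4]
grip_width: 0.0541
grasp_force: 65.7
```

```bash
python3 -m inch '[0,0,-2,0,0,0,0, 0,0,-2,0,0,0,0]'
python3 -m inch '[0,0,-2,0,0,0,0, 0,0,-2,0,0,0,0]'
python3 -m inch '[0,0,-1,0,0,0,0, 0,0,-1,0,0,0,0]'
```

```text
clock: 9.32
eef_pos: [0.5128, -0.2508, 0.0419]
tool_rot: [-0.031, 0.938, 0.009, 0.344]
ft_force: [0.2, 0.4, -4.0]
grip_width: 0.0546
grasp_force: 65.7
clock: 9.48
eef_pos: [0.5134, -0.251, 0.0406]
tool_rot: [-0.032, 0.938, 0.009, 0.345]
ft_force: [-0.8, 1.1, -0.7]
grip_width: 0.0545
grasp_force: 66.3
clock: 9.65
eef_pos: [0.5138, -0.251, 0.0406]
tool_rot: [-0.032, 0.938, 0.009, 0.346]
ft_force: [-2.9, 1.1, 5.2]
grip_width: 0.0547
grasp_force: 67.2
```

```bash
python3 -m inch '[0,0,0,0,0,0,80, 0,0,0,0,0,0,88, 0,0,0,0,0,0,88, 0,0,0,0,0,0,88, 0,0,0,0,0,0,88]'
python3 -m inch '[-7,0,8,0,0,0,88, -20,-1,24,0,0,0,88, -40,-3,48,0,0,0,100, -64,-4,77,0,0,0,100, -90,-6,107,0,0,0,100, -110,-8,132,0,0,0,100,-110,-8,132,0,0,0,100]'
python3 - <<'E'
from h import *
for v in ("wrist","scene","top"):
    look([("pan_center",.003),("spool_center",.024),("carrier_grip",.218),("carrier_peak",.23)],v,f"pics/{v}5.png")
E
```

```text
clock: 10.07
eef_pos: [0.5131, -0.2509, 0.0393]
tool_rot: [-0.032, 0.938, 0.009, 0.345]
ft_force: [0.4, 0.3, -0.1]
grip_width: 0.0751
grasp_force: 0.0
clock: 10.65
eef_pos: [0.4024, -0.2609, 0.1763]
tool_rot: [-0.031, 0.937, 0.006, 0.347]
ft_force: [1.7, -0.9, 0.0]
grip_width: 0.0854
grasp_force: 0.0
wrist spool_center [275.7 172.6] 0.73 [ 0.5133 -0.2528  0.024 ]
scene pan_center [374.2 368.8] 0.68 [ 0.5173 -0.2557  0.003 ]
scene spool_center [371. 362.] 0.76 [ 0.5081 -0.2537  0.024 ]
scene carrier_grip [349.4 270.6] 0.84 [ 0.4831 -0.2045  0.218 ]
scene carrier_peak [384.3 271.7] 0.95 [ 0.515  -0.2584  0.23  ]
top pan_center [169.4 180. ] 0.53 [0.6663 0.347  0.003 ]
top spool_center [377.2 208.4] 0.83 [ 0.5187 -0.2473  0.024 ]
top carrier_grip [382.2 208.9] 0.96 [ 0.472  -0.2145  0.218 ]
top carrier_peak [395.9 190.9] 0.69 [ 0.5113 -0.2517  0.23  ]
```

View pics/wrist5.png

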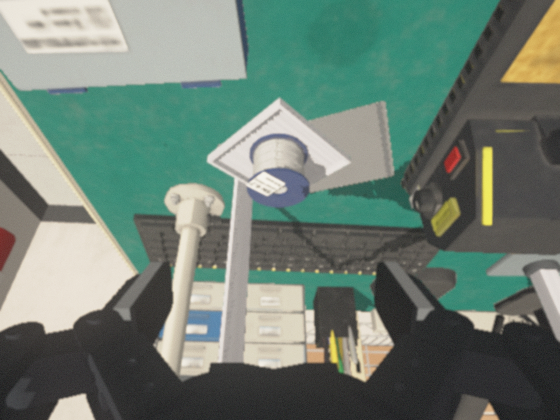

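The wrist view shows the spool standing upright in the pan at about (280,165), near its centre. Next is the carrier's grip: I move to a pre-grasp aligned with the bar (yaw about -42°).

Run:
```python
from h import *
plan((.475,-.212,.219),-42,40,.10)
```

```text
t 11.4 shift [ 22.8  91.1 126.9] turn [ 0.006  0.004 -0.799] rows 6.4
```

```bash
python3 -m inch '[-20,20,35,0,0,-0.12,100, -40,40,70,0,0,-0.24,100, -30,60,105,0.006,0.004,-0.36,100, 0,80,127,0.006,0.004,-0.48,100, 23,91,127,0.006,0.004,-0.6,100, 23,91,127,0.006,0.004,-0.72,100, 23,91,127,0.006,0.004,-0.799,100, 23,91,127,0.006,0.004,-0.799,100]'
python3 -m inch '[0,0,0,0,0,0,100]'
python3 - <<'E'
from h import *
look([("carrier_grip",.218),("carrier_peak",.23),("spool_center",.024)],"wrist","pics/w6.png")
print(bot.get_obs()["joint_pos"])
plan((.475,-.212,.219),-42,40,.10)
E
```

```text
clock: 12.07
eef_pos: [0.4278, -0.1657, 0.2997]
tool_rot: [0.337, 0.877, -0.123, 0.321]
ft_force: [0.4, -0.6, -0.6]
grip_width: 0.0857
grasp_force: 0.0
clock: 12.15
eef_pos: [0.4273, -0.1659, 0.2984]
tool_rot: [0.335, 0.878, -0.122, 0.319]
ft_force: [0.3, -0.1, 1.0]
grip_width: 0.0853
grasp_force: 0.0
wrist carrier_grip [262.5 213.7] 0.65 [ 0.4716 -0.2164  0.218 ]
wrist carrier_peak [269.2 265.4] 0.76 [ 0.5183 -0.2527  0.23  ]
wrist spool_center [271.   96.1] 0.55 [ 0.5141 -0.248   0.024 ]
[-0.1602 -0.2806 -0.6075  0.6308 -0.3565  0.4591]
 t 12.35 shift [0.4 0.6 0. ] turn [ 0.    -0.001  0.001] rows 0.0
```

View pics/w6.png

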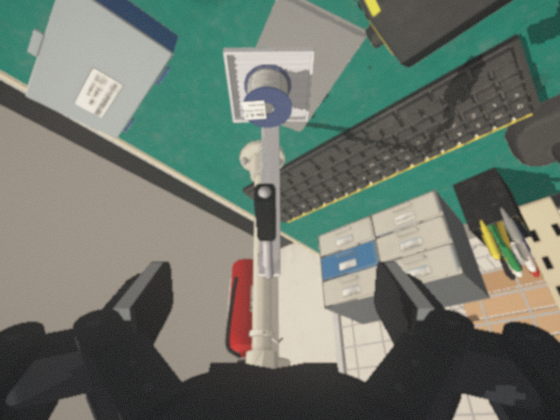

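The wrist view shows the black grip at (265,212) with the bar running vertically in the image, so the yaw is aligned, and the spool upright in the pan at (268,95). I grasp now.

Run:
```python
from h import *
c=cam("wrist")
for uv in ((265,185),(265,240),(265,212)): print(atz(c,uv,.225))
plan((.473,-.2145,.219),-42,40,0)
```

```text
[ 0.4411 -0.1885  0.225 ]
[ 0.4895 -0.234   0.225 ]
[ 0.4619 -0.2081  0.225 ]
 t 12.35 shift [ 46.2 -44.9 -76.6] turn [ 0.    -0.001  0.001] rows 2.4
```

```bash
python3 -m inch '[15,-14,-26,0,0,0,100, 29,-28,-51,0,0,0,100, 43,-43,-77,0,0,0,100, 43,-43,-77,0,0,0,100, 43,-43,-77,0,0,0,60]'
python3 -m inch '[0,0,0,0,0,0,0, 0,0,0,0,0,0,0, 0,0,0,0,0,0,0, 0,0,0,0,0,0,0, 0,0,0,0,0,0,0, 0,0,0,0,0,0,0]'
python3 - <<'E'
from h import *
look([("carrier_peak",.23),("pan_center",.003),("spool_center",.024)],"scene")
look([("carrier_peak",.23),("carrier_grip",.218)],"top")
E
```

```text
clock: 12.77
eef_pos: [0.467, -0.2122, 0.2186]
tool_rot: [0.338, 0.878, -0.124, 0.316]
ft_force: [-0.2, 1.3, -0.5]
grip_width: 0.0755
grasp_force: 0.0
clock: 13.27
eef_pos: [0.4696, -0.2107, 0.2228]
tool_rot: [0.337, 0.877, -0.123, 0.321]
ft_force: [-2.7, 2.3, 6.1]
grip_width: 0.0126
grasp_force: 60.7
scene carrier_peak [383.6 269.2] 0.91 [ 0.5205 -0.252   0.23  ]
scene pan_center [370.  371.7] 0.91 [ 0.5048 -0.2562  0.003 ]
scene spool_center [373.5 362.2] 0.8 [ 0.5116 -0.257   0.024 ]
top carrier_peak [394.6 192. ] 0.75 [ 0.5088 -0.2481  0.23  ]
top carrier_grip [380.1 207.1] 0.61 [ 0.477 -0.21   0.218]
```

```bash
python3 -m inch '[0,0,4,0,0,0,0, 0,0,10,0,0,0,0, 0,0,20,0,0,0,0, 0,0,35,0,0,0,0, 0,0,35,0,0,0,0,0,0,35,0,0,0,0]'
python3 - <<'E'
from h import *
look([("carrier_peak",.265),("carrier_grip",.253),("spool_center",.058)],"scene","pics/s7.png")
im=cv2.imread("pics/s7.png"); cv2.imwrite("pics/s7c.png",cv2.resize(im[230:400,280:480],None,fx=3,fy=3))
E
```

```text
clock: 14.12
eef_pos: [0.4689, -0.2106, 0.2561]
tool_rot: [0.337, 0.877, -0.123, 0.319]
ft_force: [-0.8, -0.4, -5.5]
grip_width: 0.0129
grasp_force: 59.1
scene carrier_peak [385.1 252.4] 0.63 [ 0.5193 -0.2525  0.265 ]
scene carrier_grip [351.4 258.1] 0.77 [ 0.4736 -0.2163  0.253 ]
scene spool_center [370.4 346.8] 0.78 [ 0.5084 -0.2485  0.058 ]
```

View pics/s7c.png

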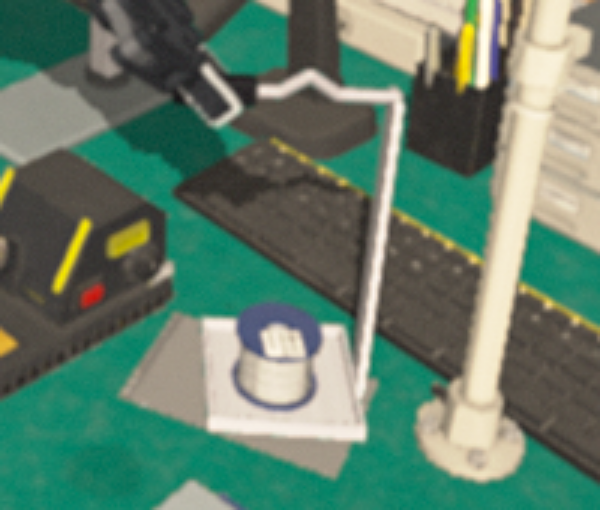

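The crop shows the carrier lifted level with the spool upright in the pan centre, so it is held well (total load about 5.5 N). Next I measure the stand's yaw and hook more precisely.

```bash
cat > stand.py <<'E'
from h import *
rs={}
for v in ("scene","top"):
    bot.camera(v); c=cam(v)
    for t,z in (("hook_seat",.315),("pointer_tip",.345),("marker_index",.345),("marker_tab",.349),("scale_stand",0),("carrier_peak",.265)):
        for s in bot.spot_point(v,t)[:1]:
            print(v,t,np.round(s["uv"],1),round(s["confidence"],2),atz(c,s["uv"],z)); rs.setdefault(t,[]).append(ray(c,s["uv"]))
for t in rs:
    if len(rs[t])>1: x,e=tri(rs[t]); print("tri",t,x,np.round(e,4))
E
python3 stand.py
python3 - <<'E'
from h import *
c=cam("top"); s=bot.silhouettes("top","scale_stand")
for q in s[:2]:
    m=q["mask"]; ys,xs=np.nonzero(m); print(q["confidence"],m.sum(),xs.min(),xs.max(),ys.min(),ys.max())
m=s[0]["mask"].copy(); ys,xs=np.nonzero(m)
L=[];Rr=[]
for r in range(178,205):
    x=np.nonzero(m[r])[0]
    if len(x)>20: L.append(atz(c,(x.min()-.5,r),.012)[:2]); Rr.append(atz(c,(x.max()+.5,r),.012)[:2])
for E in (np.array(L),np.array(Rr)):
    k=np.polyfit(E[:,0],E[:,1],1); print("edge yaw",np.degrees(np.arctan(k[0])),E[0],E[-1])
f=[(x,np.nonzero(m[:,x])[0].max()+.5) for x in range(xs.min()+14,xs.max()-4)]
F=np.array([atz(c,u,.012)[:2] for u in f]); k=np.polyfit(F[:,1],F[:,0],1); print("front yaw",-np.degrees(np.arctan(k[0])),F[0],F[-1],len(F))
E
```

```text
scene hook_seat [291.2 165.1] 0.66 [0.6001 0.1183 0.315 ]
scene marker_index [373.8 357.7] 0.35 [ 0.2337 -0.479   0.345 ]
scene marker_tab [201.4 263.1] 0.18 [ 0.1823 -0.2205  0.349 ]
scene scale_stand [317.8 260.7] 0.74 [0.7131 0.1376 0.    ]
scene carrier_peak [382.3 252.9] 0.72 [ 0.5141 -0.2507  0.265 ]
top hook_seat [228.8 157.8] 0.59 [0.604  0.1454 0.315 ]
top pointer_tip [178.2 156.9] 0.66 [0.6057 0.2571 0.345 ]
top marker_index [175.1 159.5] 0.77 [0.6002 0.2644 0.345 ]
top marker_tab [168.6 180.8] 0.57 [0.55   0.2802 0.349 ]
top scale_stand [234.3 160.9] 0.9 [0.709  0.1516 0.    ]
top carrier_peak [395.4 184.5] 0.65 [ 0.5179 -0.2432  0.265 ]
tri hook_seat [0.613  0.1433 0.3044] [0.0056 0.0056]
tri marker_index [ 1.1084  0.3813 -0.7489] [0.1274 0.1274]
tri marker_tab [ 0.5699  0.3775 -0.0225] [0.1015 0.1015]
tri scale_stand [ 0.7169  0.1494 -0.0084] [0.0054 0.0054]
tri carrier_peak [ 0.5199 -0.2451  0.2602] [0.0008 0.0008]
0.61 3842 161 260 123 211
0.3 243 226 249 276 300
edge yaw 61.108566142652435 [0.6697 0.3476] [0.5761 0.1945]
edge yaw 4.342420080399617 [0.6456 0.0898] [0.5658 0.0847]Traceback (most recent call last):
  File "<stdin>", line 12, in <module>
    return umr_maximum(a, axis, None, out, keepdims, initial, where)
ValueError: zero-size array to reduction operation maximum which has no identity
```

Run:
```python
from h import *
c=cam("top"); m=bot.silhouettes("top","scale_stand")[0]["mask"]
n,l,st,_=cv2.connectedComponentsWithStats(m.astype(np.uint8)); print(st)
for r in range(140,212,4): x=np.nonzero(m[r])[0]; x=x[x>205]; print(r,x.min(),x.max(),end=" | ")
L=[];Rr=[]
for r in range(168,203):
    x=np.nonzero(m[r])[0]; x=x[x>205]; L.append(atz(c,(x.min()-.5,r),.012)[:2]); Rr.append(atz(c,(x.max()+.5,r),.012)[:2])
print()
for E in (np.array(L),np.array(Rr)):
    k=np.polyfit(E[:,0],E[:,1],1); print("edge yaw",np.degrees(np.arctan(k[0])),"y at x=.6:",np.polyval(k,.6))
f=[(x,np.nonzero(m[:,x])[0].max()+.5) for x in range(226,256)]
F=np.array([atz(c,u,.012)[:2] for u in f]); k=np.polyfit(F[:,1],F[:,0],1); print("front yaw",-np.degrees(np.arctan(k[0])),"x at y=.14",np.polyval(k,.14))
```

```text
[[     0      0    560    420 231358]
 [   207    123     54     89   3073]
 [   161    130     34     54    769]]
140 210 237 | 144 211 249 | 148 211 251 | 152 214 252 | 156 216 252 | 160 216 253 | 164 217 254 | 168 217 254 | 172 218 255 | 176 218 255 | 180 219 256 | 184 219 257 | 188 220 257 | 192 221 258 | 196 222 259 | 200 223 259 | 204 223 260 | 208 224 248 | 
edge yaw 5.6472201187702185 y at x=.6: 0.196771708642821
edge yaw 4.2784225651652745 y at x=.6: 0.08740137010870291
front yaw 3.9332650149837796 x at y=.14 0.5554856842385788
```

The stand's yaw is about 4.8°, and the hook seat comes out near (0.610, 0.143) from both the base-plate edges and the network. I lift gently, then traverse and turn.

```bash
python3 -m inch '[0,0,12,0,0,0,0, -5,0,32,0,0,0,0, -12,0,55,0,0,0.03,0, -20,5,80,0,0,0.08,0, -28,12,105,0,0,0.14,0, -34,24,128,0,0,0.2,0, -38,40,148,0,0,0.27,0, -38,60,160,0,0,0.34,0]'
python3 -m inch '[0,22,0,0,0,0.07,0, 0,44,0,0,0,0.14,0, 0,66,0,0,0,0.21,0, 0,88,0,0,0,0.28,0, 0,110,0,0,0,0.34,0, 0,132,0,0,0,0.4,0, 0,154,0,0,0,0.44,0, 0,174,0,0,0,0.47,0]'
python3 -m inch '[0,20,0,0,0,0.01,0, 0,38,0,0,0,0.01,0, 0,52,0,0,0,0.01,0, 0,60,0,0,0,0.01,0, 0,60,0,0,0,0.01,0, 0,60,0,0,0,0.01,0]'
python3 - <<'E'
from h import *
o=bot.get_obs();print(o["joint_pos"],o["ft_force"],o["joint_vel"])
# grasp target such that TCP=(.554,.085,.385)
T=Rt(5,40); plan(np.array([.554,.085,.385])+T[:,2]*.003,5,40)
look([("carrier_peak",.42),("spool_center",.215),("carrier",.19)],"scene")
look([("carrier_peak",.42)],"top")
E
```

```text
clock: 15.78
eef_pos: [0.4305, -0.1514, 0.4198]
tool_rot: [0.183, 0.921, -0.068, 0.338]
ft_force: [1.5, -0.4, -5.0]
grip_width: 0.0132
grasp_force: 59.0
clock: 16.45
eef_pos: [0.4305, 0.0235, 0.4162]
tool_rot: [-0.036, 0.939, 0.012, 0.342]
ft_force: [0.1, -0.2, -5.0]
grip_width: 0.0131
grasp_force: 59.2
clock: 16.95
eef_pos: [0.4308, 0.0832, 0.4161]
tool_rot: [-0.041, 0.939, 0.014, 0.341]
ft_force: [-0.3, -0.5, -6.2]
grip_width: 0.013
grasp_force: 59.2
[ 0.2645 -0.4088 -0.3867  0.9032 -0.1148  0.1351] [-0.2724 -0.494  -6.1712] [-0.0249 -0.0041  0.0009 -0.0015  0.0023  0.0006]
 t 16.95 shift [123.2   1.8 -31.1] turn [ 0.002 -0.    -0.   ] rows 3.0
scene carrier_peak [263.9 131.3] 0.66 [0.4988 0.0844 0.42  ]
scene spool_center [261.9 218.9] 0.88 [0.4885 0.0859 0.215 ]
scene carrier [259.8 227. ] 0.97 [0.4889 0.0963 0.19  ]
top carrier_peak [254.3 189.1] 0.96 [0.4922 0.0905 0.42  ]
```

```bash
python3 -m inch '[12,0,-8,0,0,0,0, 32,1,-20,0,0,0,0, 56,2,-34,0,0,0,0, 80,3,-48,0,0,0,0, 102,4,-60,0,0,0,0, 115,4,-68,0,0,0,0, 121,4,-72,0,0,0,0, 121,4,-72,0,0,0,0]'
python3 -m inch '[0,0,0,0,0,0,0, 0,0,0,0,0,0,0]'
cat > hk.py <<'E'
from h import *
o=bot.get_obs(); print(o["eef_pos"],o["ft_force"])
rs={}
for v in ("scene","top","wrist"):
    bot.camera(v); c=cam(v)
    for t in ("hook_seat","carrier_peak","pointer_tip","marker_index"):
        for s in bot.spot_point(v,t)[:1]:
            if s["confidence"]>.3: rs.setdefault(t,[]).append(ray(c,s["uv"])); print(v,t,np.round(s["uv"],1),round(s["confidence"],2))
        if v=="wrist": continue
for t in rs:
    if len(rs[t])>1: x,e=tri(rs[t]); print("tri",t,x,np.round(e,4))
E
python3 hk.py
```

```text
clock: 17.92
eef_pos: [0.5524, 0.0864, 0.3422]
tool_rot: [-0.04, 0.939, 0.014, 0.34]
ft_force: [-0.4, -0.2, -4.6]
grip_width: 0.0134
grasp_force: 59.4
clock: 18.08
eef_pos: [0.5516, 0.087, 0.3451]
tool_rot: [-0.041, 0.939, 0.014, 0.342]
ft_force: [0.1, -0.6, -5.2]
grip_width: 0.0135
grasp_force: 59.4
[0.5516 0.087  0.3451] [ 0.1229 -0.6115 -5.1521]
scene pointer_tip [297.6 239.9] 0.49
scene marker_index [260.1 142.3] 0.62
top hook_seat [178.7 157.8] 0.71
top carrier_peak [250.3 145.2] 0.89
top pointer_tip [180.7 157.8] 0.63
top marker_index [175.5 161.3] 0.76
wrist hook_seat [357.1 280.7] 0.62
wrist carrier_peak [277.7 342.6] 0.82
tri pointer_tip [ 0.7557  0.307  -0.0204] [0.0157 0.0157]
tri marker_index [0.6026 0.2623 0.3394] [0.0051 0.0051]
tri hook_seat [0.6372 0.2112 0.2995] [0.0553 0.0553]
tri carrier_peak [0.6165 0.0941 0.3499] [0.0016 0.0016]
```

Run:
```python
from h import *
S=bot.camera("scene"); T=bot.camera("top"); W=bot.camera("wrist")
c=cam("wrist")
print("wrist hook",atz(c,(357.1,280.7),.315),"peak",atz(c,(277.7,342.6),.351))
for n,p in (("hook",(.610,.143,.315)),("peak",(.615,.0933,.350)),("tip",(.6117,.123,.330))):
    print(n,[np.round(proj(cam(v),np.array(p)),0) for v in ("scene","top","wrist")])
a=cv2.resize(S[90:210,230:340],(400,436)); b=cv2.resize(W[200:400,200:440],(400,333)); d=cv2.resize(T[110:190,150:290],(400,229))
I=np.zeros((600,800,3),np.uint8); I[:436,:400]=a; I[:333,400:]=b; I[340:569,400:]=d
cv2.imwrite("pics/comp.png",I)
```

```text
wrist hook [0.6099 0.1429 0.315 ] peak [0.6104 0.095  0.351 ]
hook [array([288., 162.]), array([230., 155.]), array([357., 281.])]
peak [array([303., 152.]), array([250., 146.]), array([274., 343.])]
tip [array([294., 158.]), array([238., 152.]), array([326., 306.])]
```

View pics/comp.png

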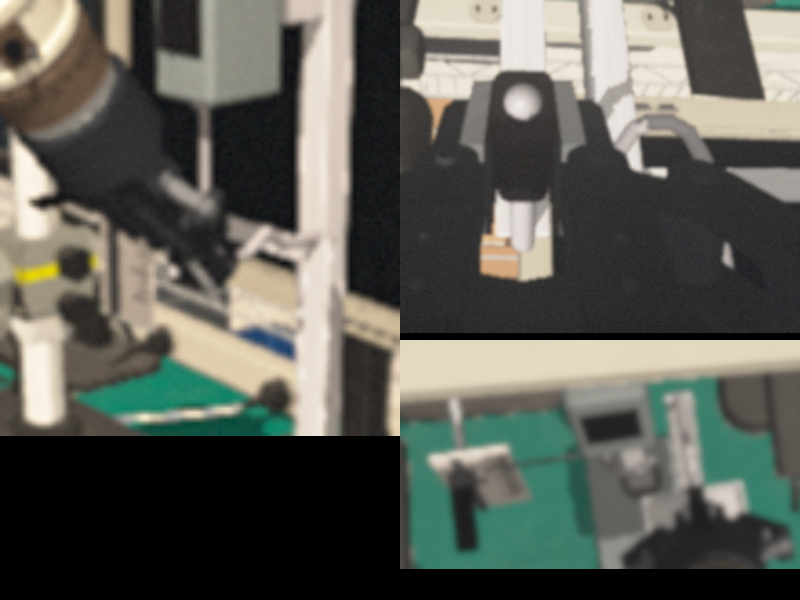

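In the composite, the wrist crop (right) shows the hook's U at about wrist pixel (357,278), with the gripped bar to its left. The scene crop shows the peak beside the hook wire. The wrist measurement of the hook, (0.610,0.143), confirms the base-plate one. Now I go in above the tip.

```bash
python3 -m inch '[0,5,0,0,0,0,0, -1,14,0,0,0,0,0, -2,25,0,0,0,0,0, -3,36,0,0,0,0,0, -4,44,0,0,0,0,0, -4,48,0,0,0,0,0, -4,48,0,0,0,0,0, -4,48,0,0,0,0,0]'
python3 -m inch '[0,0,-4,0,0,0,0, 0,0,-8,0,0,0,0, 0,0,-12,0,0,0,0, 0,0,-16,0,0,0,0, 0,0,-20,0,0,0,0, 0,0,-24,0,0,0,0,0,0,-24,0,0,0,0]'
```

```text
clock: 19.65
eef_pos: [0.5479, 0.1355, 0.3442]
tool_rot: [-0.041, 0.939, 0.014, 0.342]
ft_force: [0.0, -0.4, -6.6]
grip_width: 0.013
grasp_force: 59.4
clock: 20.23
eef_pos: [0.5473, 0.1348, 0.3185]
tool_rot: [-0.041, 0.939, 0.014, 0.34]
ft_force: [-0.9, -0.4, -6.2]
grip_width: 0.0129
grasp_force: 59.4
```

```bash
python3 -m inch '[0,0,-4,0,0,0,0, 0,0,-8,0,0,0,0, 0,0,-12,0,0,0,0, 0,0,-16,0,0,0,0, 0,0,-20,0,0,0,0,0,0,-20,0,0,0,0]'
python3 -m inch '[0,0,-4,0,0,0,0, 0,0,-8,0,0,0,0, 0,0,-12,0,0,0,0, 0,0,-15,0,0,0,0, 0,0,-15,0,0,0,0]'
```

```text
clock: 20.73
eef_pos: [0.5481, 0.1352, 0.2998]
tool_rot: [-0.041, 0.939, 0.014, 0.342]
ft_force: [1.4, 1.0, -3.4]
grip_width: 0.0131
grasp_force: 59.3
clock: 21.15
eef_pos: [0.5486, 0.1353, 0.2855]
tool_rot: [-0.041, 0.939, 0.015, 0.342]
ft_force: [2.4, -0.0, -2.0]
grip_width: 0.0131
grasp_force: 59.2
```

```bash
python3 -m inch '[0,0,-4,0,0,0,0, 0,0,-8,0,0,0,0, 0,0,-12,0,0,0,0, 0,0,-12,0,0,0,0, 0,0,-12,0,0,0,0]'
python3 -m inch '[0,0,-3,0,0,0,0, 0,0,-6,0,0,0,0, 0,0,-6,0,0,0,0, 0,0,-6,0,0,0,0]'
python3 - <<'E'
from h import *
for i in range(3):
    bot.camera("scene"); print(bot.get_obs()["ft_force"],bot.get_obs()["ft_torque"])
o=[(t,s["uv"],round(s["confidence"],2)) for t in ("hook_seat","pointer_tip","carrier_peak","spool_center","marker_index") for s in bot.spot_point("scene",t)[:1]]; print(o)
for t in ((.610,.143,.315),(.610,.143,.265),(.6007,.2536,.345),(.6007,.2536,.295)): print(t,np.round(proj(cam("scene"),np.array(t)),1))
E
```

```text
clock: 21.57
eef_pos: [0.5487, 0.1353, 0.2738]
tool_rot: [-0.041, 0.938, 0.015, 0.343]
ft_force: [5.4, 1.2, -2.4]
grip_width: 0.0136
grasp_force: 59.2
clock: 21.9
eef_pos: [0.5487, 0.1353, 0.2678]
tool_rot: [-0.041, 0.939, 0.015, 0.343]
ft_force: [5.6, 0.7, -1.1]
grip_width: 0.0128
grasp_force: 59.2
[ 5.6774  1.0675 -0.8233] [ 0.1029 -0.1464  0.0474]
[ 5.7071  0.4271 -0.8257] [ 0.1242 -0.0579  0.1389]
[ 5.4471  1.1074 -0.528 ] [ 0.0778 -0.1755  0.0447]
[('hook_seat', [292.9, 180.5], 0.49), ('carrier_peak', [289.8, 178.4], 0.75), ('spool_center', [286.6, 251.9], 0.62), ('marker_index', [257.2, 141.8], 0.48)]
(0.61, 0.143, 0.315) [288.2 161.9]
(0.61, 0.143, 0.265) [288.2 180.9]
(0.6007, 0.2536, 0.345) [259.5 141.5]
(0.6007, 0.2536, 0.295) [260.  159.9]
```

The hook carries the load, but fx = +5.6 N means the wire sits on the front slope of the V. I slide the carrier forward until fx vanishes.

```bash
for i in 1 2; do python3 -m inch '[2,0,0,0,0,0,0, 3,0,0,0,0,0,0, 3,0,0,0,0,0,0]' | grep -E "eef|ft_f"; done
```

```text
eef_pos: [0.5506, 0.1352, 0.2666]
ft_force: [1.3, 0.3, 0.0]
eef_pos: [0.5526, 0.1351, 0.2655]
ft_force: [-4.5, 1.3, -0.5]
```

```bash
for i in 1; do python3 -m inch '[2,0,0,0,0,0,0, 3,0,0,0,0,0,0, 3,0,0,0,0,0,0]' | grep -E "eef|ft_f"; done
```

```text
eef_pos: [0.5541, 0.1351, 0.264]
ft_force: [-9.2, 1.7, -0.3]
```

```bash
python3 -m inch '[-3,0,0,0,0,0,0, -5,0,0,0,0,0,0, -5,0,0,0,0,0,0]' | grep -E "eef|ft_f"
python3 - <<'E'
from h import *
o=bot.get_obs(); print(o["ft_torque"],o["eef_pos"])
for i in range(2): bot.camera("scene"); print(bot.get_obs()["ft_force"])
for v in ("scene","top","wrist"):
  bot.camera(v)
  for t in ("hook_seat","carrier_peak","spool_center","pointer_tip"):
    for s in bot.spot_point(v,t)[:1]: print(v,t,np.round(s["uv"],1),round(s["confidence"],2))
for z in (.275,.27,.265,.26): print(z,np.round(proj(cam("scene"),np.array((.610,.143,z))),1))
E
```

```text
eef_pos: [0.5524, 0.1351, 0.268]
ft_force: [-1.0, 1.2, 0.1]
[-0.0159  0.7887  0.107 ] [0.5524 0.1351 0.268 ]
[0.604  1.3697 0.2774]
[-0.0421  1.2322 -0.9609]
scene hook_seat [292.3 180.2] 0.61
scene carrier_peak [291.8 177.2] 0.59
scene spool_center [288.7 254.4] 0.84
top hook_seat [232.7 162.2] 0.69
top carrier_peak [232.5 161.6] 0.56
top spool_center [238.8 188.2] 0.59
top pointer_tip [183.2 162.8] 0.63
wrist hook_seat [278.2 340.4] 0.92
wrist carrier_peak [275.1 342.7] 0.72
wrist spool_center [270.4  87.5] 0.91
0.275 [288.2 177.2]
0.27 [288.2 179.1]
0.265 [288.2 180.9]
0.26 [288.2 182.8]
```

```bash
python3 -m inch '[0,0,0,0,0,0,0, 0,0,0,0,0,0,0]' | grep -E "eef|ft_f"
python3 - <<'E'
from h import *
for i in range(5): bot.camera("scene"); o=bot.get_obs(); print(o["ft_force"],o["ft_torque"],o["eef_pos"])
E
```

```text
eef_pos: [0.5522, 0.1351, 0.2675]
ft_force: [2.0, 0.4, -1.1]
[ 3.4933  0.2606 -0.9347] [0.0292 0.2743 0.0363] [0.5522 0.1351 0.2675]
[ 2.9539  1.3071 -0.4735] [0.0863 0.2735 0.0857] [0.5522 0.1351 0.2675]
[2.745  0.1511 0.1534] [0.0602 0.307  0.0892] [0.5522 0.1351 0.2675]
[ 3.8862  1.0847 -0.502 ] [0.0473 0.2341 0.045 ] [0.5522 0.1351 0.2675]
[ 3.1819 -0.0398 -0.9007] [0.0859 0.2658 0.0377] [0.5522 0.1351 0.2675]
```

```bash
python3 -m inch '[1,0,-1,0,0,0,0, 2,0,-3,0,0,0,0, 2,0,-3,0,0,0,0, 2,0,-3,0,0,0,0]' | grep -E "eef|ft_f"
python3 - <<'E'
from h import *
for i in range(4): bot.camera("scene"); o=bot.get_obs(); print(o["ft_force"],o["ft_torque"],o["eef_pos"])
E
```

```text
eef_pos: [0.5526, 0.1351, 0.2625]
ft_force: [-5.9, 1.4, -0.1]
[-5.8417  0.7479 -0.5861] [0.0671 1.4632 0.1994] [0.5526 0.135  0.2626]
[-5.7421  0.0563 -0.5895] [0.0075 1.4782 0.1894] [0.5526 0.1351 0.2627]
[-4.8678  0.289  -0.4363] [0.0564 1.4328 0.2336] [0.5526 0.1351 0.2628]
[-5.2431  0.9974 -0.759 ] [0.0439 1.4434 0.1624] [0.5526 0.1351 0.2628]
```

```bash
python3 -m inch '[-1.2,0,0,0,0,0,0, -1.2,0,0,0,0,0,0, -1.2,0,0,0,0,0,0]' | grep -E "eef|ft_f"
python3 - <<'E'
from h import *
for i in range(4): bot.camera("scene"); o=bot.get_obs(); print(o["ft_force"],o["ft_torque"],o["eef_pos"])
E
```

```text
eef_pos: [0.5525, 0.1351, 0.264]
ft_force: [-4.0, -0.0, 1.0]
[-3.1743 -0.0613  0.0308] [0.0838 1.1495 0.207 ] [0.5525 0.1351 0.264 ]
[-3.5062  0.3828 -0.2466] [0.0191 1.1359 0.1617] [0.5525 0.1351 0.264 ]
[-3.0428  0.4814  0.0861] [-0.012   1.1571  0.1423] [0.5525 0.1351 0.264 ]
[-4.5607  0.0613  0.4396] [0.0579 1.2326 0.1864] [0.5525 0.1351 0.264 ]
```

```bash
python3 -m inch '[-1.5,0,-1,0,0,0,0, -1.5,0,-1,0,0,0,0, -1.5,0,-1,0,0,0,0]' | grep -E "eef|ft_f"
python3 - <<'E'
from h import *
for i in range(4): bot.camera("scene"); o=bot.get_obs(); print(o["ft_force"],o["ft_torque"],o["eef_pos"])
for s in bot.silhouettes("scene","carrier")[:1]:
    m=s["mask"]; print(m.sum(),s["confidence"])
E
```

```text
eef_pos: [0.5523, 0.1352, 0.2644]
ft_force: [2.4, 1.6, -0.1]
[ 2.4318 -0.3434 -0.2106] [ 0.0525  0.2897 -0.0101] [0.5523 0.1352 0.2644]
[ 3.087   1.2345 -0.8167] [-0.0127  0.2313  0.1096] [0.5522 0.1352 0.2643]
[ 2.96    0.7187 -0.5673] [-0.0216  0.1428  0.0312] [0.5522 0.1352 0.2643]
[4.3084 1.1705 0.3929] [0.072  0.1401 0.0088] [0.5522 0.1352 0.2643]
1074 0.55
```

```bash
python3 -m inch '[0.7,0,0,0,0,0,0, 0.7,0,0,0,0,0,0, 0.7,0,0,0,0,0,25, 0.7,0,0,0,0,0,50, 0.7,0,0,0,0,0,80, 0.7,0,0,0,0,0,80, 0.7,0,0,0,0,0,80, 0.7,0,0,0,0,0,80]'
python3 hk.py
```

```text
clock: 26.72
eef_pos: [0.5518, 0.1351, 0.2631]
tool_rot: [-0.041, 0.939, 0.014, 0.341]
ft_force: [-0.2, 0.1, 0.6]
grip_width: 0.0683
grasp_force: 0.0
[0.5518 0.1351 0.2631] [-0.2298  0.1411  0.5932]
scene hook_seat [291.4 182.1] 0.77
scene carrier_peak [291.  178.9] 0.56
scene marker_index [256.7 141.8] 0.63
top hook_seat [228.9 159.3] 0.41
top carrier_peak [231.5 159.9] 0.78
top pointer_tip [184.8 164.2] 0.69
top marker_index [175.9 159.9] 0.7
wrist hook_seat [277.8 338.1] 0.8
wrist carrier_peak [271.4  89.2] 0.7
tri hook_seat [0.621  0.1459 0.2619] [0.0034 0.0035 0.0037]
tri carrier_peak [0.5807 0.1348 0.2392] [0.0453 0.0433 0.0842]
tri marker_index [0.5993 0.2633 0.3426] [0.0007 0.0007]
```

Released, and the carrier hangs on the hook. I retreat straight back along the tool axis.

```bash
python3 -m inch '[-3,0,4,0,0,0,90, -10,-1,12,0,0,0,90, -22,-2,26,0,0,0,90, -38,-3,46,0,0,0,90, -58,-5,70,0,0,0,90, -77,-7,92,0,0,0,90, -77,-7,92,0,0,0,90,-77,-7,92,0,0,0,90]' | grep -E "eef|clock"
cat > ms.py <<'E'
from h import *
acc={}
for k in range(3):
  for v in ("scene","top","wrist"):
    bot.camera(v); c=cam(v)
    for t in ("hook_seat","carrier_peak","spool_center","pointer_tip","marker_index","marker_tab"):
        for s in bot.spot_point(v,t)[:1]:
            if s["confidence"]>.3: acc.setdefault((t,v),[]).append(s["uv"])
for (t,v),u in acc.items(): print(t,v,np.round(u,1).tolist())
for t in ("hook_seat","carrier_peak","spool_center","pointer_tip","marker_index","marker_tab"):
    r=[ray(cam(v),np.median(u,0)) for (a,v),u in acc.items() if a==t]
    if len(r)>1: print(t,*[np.round(q,4) for q in tri(r)])
E
python3 ms.py
```

```text
clock: 28.13
eef_pos: [0.4751, 0.1285, 0.3581]
hook_seat scene [[289.1, 181.5], [291.5, 180.6], [289.5, 180.7]]
carrier_peak scene [[292.4, 181.7], [292.6, 179.6], [290.4, 178.0]]
spool_center scene [[290.4, 252.7], [289.0, 252.5], [288.5, 251.5]]
pointer_tip scene [[263.6, 159.8], [265.1, 161.5], [262.5, 161.2]]
marker_index scene [[258.6, 143.3], [259.6, 143.1], [286.7, 261.0]]
marker_tab scene [[288.9, 179.0], [241.5, 146.9], [242.1, 146.2]]
hook_seat top [[233.3, 163.7], [230.2, 161.7], [231.7, 161.8]]
carrier_peak top [[234.8, 160.9], [236.9, 162.0], [232.5, 159.8]]
spool_center top [[239.3, 186.9], [237.6, 185.4], [238.7, 186.3]]
pointer_tip top [[182.9, 164.7], [183.8, 165.4], [182.3, 165.4]]
marker_index top [[174.5, 159.2], [175.2, 158.5], [176.1, 159.1]]
marker_tab top [[170.5, 180.8], [170.0, 180.7], [173.4, 182.0]]
hook_seat wrist [[276.7, 249.8], [273.9, 251.4], [277.3, 250.3]]
carrier_peak wrist [[275.2, 250.3], [277.0, 253.4], [275.3, 252.7]]
spool_center wrist [[271.9, 96.5], [271.3, 95.9], [274.7, 99.8]]
marker_tab wrist [[481.6, 326.1], [481.2, 326.1]]
hook_seat [0.6125 0.1426 0.2661] [0.0014 0.0013 0.0017]
carrier_peak [0.615  0.1377 0.2683] [0.0034 0.004  0.0048]
spool_center [0.6104 0.1398 0.0612] [0.0004 0.0013 0.0014]
pointer_tip [0.6087 0.2552 0.2883] [0.004 0.004]
marker_index [0.6062 0.2648 0.3363] [0.002 0.002]
marker_tab [0.557  0.2741 0.3385] [0.0051 0.0056 0.006 ]
```

The carrier hangs free: hook travel is about 48 mm (hook height 0.266, spool height 0.061 and pointer against marker all agree). Next I close the fingers and go above the marker tab with the tool vertical.

```bash
python3 -m inch '[-20,30,20,0,0,0,60, -30,65,40,0,0,0,30, -30,100,50,0,0,0,0, -20,135,60,0,0,0,0, 0,144,60,0,0,0,0, 0,144,60,0,0,0,0]' | grep -E "eef|clock|grip_w"
python3 - <<'E'
from h import *
plan((.552,.272,.387),5,0,0)
E
```

```text
clock: 31.78
eef_pos: [0.4768, 0.2758, 0.4157]
grip_width: 0.0039
 t 31.78 shift [ 75.2  -3.8 -25.7] turn [-0.062  0.697 -0.002] rows 5.6
```

```bash
python3 -m inch '[20,-1,0,-0.01,0.12,0,0, 40,-2,0,-0.022,0.25,0,0, 58,-4,0,-0.033,0.37,0,0, 75,-4,0,-0.044,0.49,0,0, 75,-4,-10,-0.055,0.61,0,0, 75,-4,-20,-0.062,0.697,-0.002,0, 75,-4,-26,-0.062,0.697,-0.002,0, 75,-4,-26,-0.062,0.697,-0.002,0]' | grep -E "eef|clock|grip_w"
python3 - <<'E'
from h import *
plan((.552,.272,.387),5,0,0)
bot.camera("wrist"); c=cam("wrist")
for t,z in (("marker_tab",.349),("marker_index",.345),("pointer_tip",.297)):
    for s in bot.spot_point("wrist",t)[:1]: print(t,s["uv"],s["confidence"],atz(c,s["uv"],z))
print(bot.get_obs()["joint_pos"])
E
```

```text
clock: 32.45
eef_pos: [0.5514, 0.2676, 0.384]
grip_width: 0.0
 t 32.45 shift [0.6 4.4 6. ] turn [ 0.006 -0.007  0.003] rows 0.2
marker_tab [278.1, 263.0] 0.63 [0.5555 0.2711 0.349 ]
marker_index [257.6, 340.1] 0.57 [0.6053 0.264  0.345 ]
[ 0.4555  0.4864  0.7203  1.8018 -0.0022  0.369 ]
```

```bash
python3 -m inch '[3,4,-3,0.006,-0.007,0.003,0, 3,4,-8,0.006,-0.007,0.003,0, 3,4,-12,0.006,-0.007,0.003,0, 3,4,-16,0.006,-0.007,0.003,0, 3,4,-20,0.006,-0.007,0.003,0, 3,4,-20,0.006,-0.007,0.003,0]' | grep -E "eef|clock|ft_f"
python3 -m inch '[0,0,-4,0,0,0,0, 0,0,-8,0,0,0,0, 0,0,-12,0,0,0,0, 0,0,-16,0,0,0,0, 0,0,-20,0,0,0,0, 0,0,-24,0,0,0,0, 0,0,-28,0,0,0,0, 0,0,-28,0,0,0,0]' | grep -E "eef|clock|ft_f"
python3 ms.py
```

```text
clock: 33.15
eef_pos: [0.5525, 0.272, 0.3681]
ft_force: [0.5, 0.3, -1.0]
clock: 33.82
eef_pos: [0.5529, 0.2721, 0.3402]
ft_force: [0.6, 0.0, 0.1]
carrier_peak scene [[289.9, 180.4], [292.1, 180.8], [291.5, 180.0]]
spool_center scene [[289.4, 256.1], [287.3, 255.1], [289.1, 254.0]]
pointer_tip scene [[265.2, 161.9], [266.2, 161.1], [264.1, 159.3]]
marker_index scene [[258.8, 152.6], [263.0, 154.7], [260.3, 151.6]]
marker_tab scene [[243.2, 156.1], [243.2, 156.2], [241.9, 156.4]]
hook_seat top [[231.7, 164.0], [234.2, 163.2], [231.4, 164.1]]
spool_center top [[236.1, 182.6], [238.6, 184.8], [240.1, 184.2]]
marker_tab top [[236.7, 185.8]]
hook_seat wrist [[64.9, 298.7], [66.9, 298.4], [68.0, 296.0]]
carrier_peak wrist [[64.4, 299.1], [62.4, 298.4], [59.1, 210.5]]
spool_center wrist [[160.8, 206.1], [159.0, 209.4], [159.2, 205.7]]
hook_seat scene [[291.4, 185.3], [295.3, 182.2]]
carrier_peak top [[231.9, 161.9], [229.2, 161.5]]
pointer_tip top [[233.6, 158.4]]
marker_index wrist [[322.2, 81.7]]
marker_tab wrist [[160.0, 208.2]]
hook_seat [0.6164 0.1395 0.2566] [0.0082 0.0027 0.0059]
carrier_peak [0.6146 0.1418 0.2653] [0.004  0.0015 0.0044]
spool_center [0.6138 0.1393 0.0543] [0.0037 0.0048 0.0032]
pointer_tip [0.5715 0.1449 0.3323] [0.0251 0.0251]
marker_index [0.5229 0.2448 0.3394] [0.0616 0.0616]
marker_tab [0.5247 0.1816 0.3254] [0.0207 0.0506 0.0399]
```

```bash
python3 -m inch '[0,0,-4,0,0,0,0, 0,0,-8,0,0,0,0, 0,0,-12,0,0,0,0, 0,0,-15,0,0,0,0, 0,0,-15,0,0,0,0]' | grep -E "eef|clock|ft_f"
python3 - <<'E'
from h import *
u={}
for i in range(3):
    bot.camera("scene")
    for t in ("pointer_tip","marker_index","marker_tab"):
        for s in bot.spot_point("scene",t)[:1]:
            if s["confidence"]>.3:u.setdefault(t,[]).append(s["uv"])
print({k:np.round(v,1).tolist() for k,v in u.items()})
c=cam("scene")
for n,p in (("tab0",(.5545,.271,.349)),("tab-48",(.5545,.271,.301)),("ptr0",(.6007,.2536,.345)),("ptr-48",(.6007,.2536,.297)),("idx0",(.599,.2735,.345)),("idx-48",(.599,.2735,.297))): print(n,np.round(proj(c,np.array(p)),1))
E
```

```text
clock: 37.38
eef_pos: [0.5528, 0.272, 0.3252]
ft_force: [0.2, 0.3, -0.1]
{'pointer_tip': [[265.7, 160.3], [262.5, 157.2], [263.4, 161.4]], 'marker_index': [[258.5, 158.0], [261.2, 157.0], [256.8, 157.8]], 'marker_tab': [[242.3, 162.7], [242.7, 160.3], [242.8, 160.3]]}
tab0 [240.9 141.6]
tab-48 [241.7 159.4]
ptr0 [259.5 141.5]
ptr-48 [259.9 159.1]
idx0 [254.7 140.1]
idx-48 [255.2 157.5]
```

```bash
python3 -m inch '[0,0,15,0,0,0,0, -20,0,30,0,0,0,0, -53,-5,30,0.01,-0.12,0,0, -53,-10,30,0.02,-0.24,0,0, -53,-10,30,0.03,-0.36,0,0, -53,-10,30,0.042,-0.48,0,0, -53,-10,30,0.052,-0.6,0,0, -53,-10,30,0.063,-0.72,0,0]' | grep -E "eef|clock"
python3 -m inch '[0,0,0,0.011,-0.12,0,0, 0,0,0,0.022,-0.24,0,0, 0,0,0,0.028,-0.32,0,0, 0,0,0,0.028,-0.32,0,0, 0,0,0,0.028,-0.32,0,0]' | grep -E "eef|clock|tool"
python3 - <<'E'
from h import *
im=bot.camera("wrist"); cv2.imwrite("pics/w9.png",im); c=cam("wrist")
for t in ("pointer_tip","marker_index","marker_tab","hook_seat"):
    for s in bot.spot_point("wrist",t)[:1]:
        print(t,np.round(s["uv"],1),round(s["confidence"],2))
for n,p in (("tab",(.5545,.271,.301)),("ptr",(.6007,.2536,.297)),("idx",(.599,.2735,.297)),("idx+5",(.599,.2735,.302)),("hook",(.61,.143,.267))): print(n,np.round(proj(c,np.array(p)),1))
E
```

```text
clock: 38.65
eef_pos: [0.4996, 0.2619, 0.3582]
clock: 39.07
eef_pos: [0.4985, 0.2616, 0.354]
tool_rot: [-0.04, 0.868, 0.022, 0.495]
pointer_tip [247.2 212.3] 0.95
marker_index [261.6 218.3] 0.94
marker_tab [279.8 205.5] 0.75
hook_seat [101.4 172.1] 0.88
tab [278.3 194.5]
ptr [247.7 206.7]
idx [275.3 206.7]
idx+5 [275.3 213.4]
hook [ 99.1 167.5]
```

From close by, pointer row is 212.3 and index row 218.3 (image inverted, 1.34 px/mm), so the marker is about 4.5 mm too high. I cross-check this against the pixels.

Run:
```python
from h import *
im=cv2.imread("pics/w9.png"); g=cv2.cvtColor(im,6)
print("cols 238..245, rows 200..226"); 
for r in range(202,228,1): print(r,g[r,232:290:3])
for t in ("scale_marker","pointer_tip"):
  for s in bot.silhouettes("wrist",t)[:1]:
    m=s["mask"]; ys,xs=np.nonzero(m); print(t,s["confidence"],m.sum(),xs.min(),xs.max(),ys.min(),ys.max())
    for x in range(240,296,5):
        y=np.nonzero(m[:,x])[0]
        if len(y): print(x,y.min(),y.max(),end=" | ")
    print()
```

```text
cols 238..245, rows 200..226
202 [227 218 210 242 227 239 226 241 228 241 243 220  77  77  79  78  77  79
  71  76]
203 [215 209 204 241 219 234 214 231 215 234 243 234  83  80  78  76  75  78
  74  72]
204 [199 195 194 232 205 215 200 215 201 221 244 237  85  78  77  76  75  72
  73  74]
205 [192 192 194 215 195 196 190 199 195 227 244 235  80  77  80  78  75  74
  74  68]
206 [184 184 189 197 194 192 190 192 191 237 241 218  86  80  79  78  74  75
  75  70]
207 [162 157 169 186 198 197 193 203 196 240 226 166  79  78  81  75  76  78
  73  71]
208 [154 145 160 189 205 218 203 224 204 242 182 122  80  75  75  75  74  75
  75  70]
209 [200 200 202 219 223 235 221 238 220 242 146 108  79  76  79  79  76  71
  72  69]
210 [236 236 234 237 237 241 232 242 233 242 132 108  79  77  78  77  78  77
  71  72]
211 [243 242 242 243 242 244 240 243 239 243 126 112  80  78  77  80  77  72
  71  72]
212 [240 241 241 241 241 240 241 243 243 243 128 109  78  76  78  76  76  68
  74  71]
213 [216 218 216 216 219 220 234 240 241 239 128 113  78  78  75  77  75  76
  72  71]
214 [158 158 156 157 160 16
[... 735 characters left out ...]
16 117 118
 115 117]
223 [244 244 244 244 244 243 244 243 244 244 133 126 124 122 121 124 122 122
 121 126]
224 [240 240 241 241 240 240 241 244 244 244 135 122 122 121 124 119 123 118
 120 141]
225 [209 212 213 213 211 214 227 244 243 244 143 118 115 115 116 117 116 114
 111 152]
226 [185 182 185 185 185 188 218 244 244 244 169 116 116 110 109 105 109 108
 106 178]
227 [225 225 226 227 225 226 233 244 244 244 214 164 162 127 113 107 107 117
 140 217]
scale_marker 0.76 1195 250 297 189 228
250 215 217 | 255 214 218 | 260 213 219 | 265 207 227 | 270 190 227 | 275 189 227 | 280 189 227 | 285 189 227 | 290 190 224 | 295 191 203 | 
pointer_tip 0.98 2422 70 248 161 336
240 213 216 | 245 213 216 |
```

Run:
```python
from h import *
im=cv2.imread("pics/w9.png"); g=cv2.cvtColor(im,6)
m=bot.silhouettes("wrist","pointer_tip")[0]["mask"]
for x in range(130,250,8):
    y=np.nonzero(m[:,x])[0]; y=y[(y>195)&(y<235)]; print(x,(y.min(),y.max()) if len(y) else None, "darkest rows",np.argsort(g[203:224,x])[:3]+203,g[203:224,x].min())
for r in range(160,250,1): print(r,g[r,[222,226,230,236,242,246]],end=";" if r%3 else "\n")
```

```text
130 (np.int64(212), np.int64(216)) darkest rows [214 215 213] 98
138 (np.int64(212), np.int64(216)) darkest rows [214 215 213] 120
146 (np.int64(213), np.int64(216)) darkest rows [214 215 213] 122
154 (np.int64(213), np.int64(216)) darkest rows [214 215 213] 118
162 (np.int64(213), np.int64(216)) darkest rows [223 222 221] 80
170 (np.int64(213), np.int64(216)) darkest rows [209 220 219] 62
178 (np.int64(213), np.int64(216)) darkest rows [222 223 221] 61
186 (np.int64(214), np.int64(215)) darkest rows [221 222 210] 62
194 (np.int64(213), np.int64(216)) darkest rows [222 219 207] 64
202 (np.int64(213), np.int64(216)) darkest rows [223 208 222] 64
210 (np.int64(213), np.int64(216)) darkest rows [223 210 220] 67
218 (np.int64(214), np.int64(215)) darkest rows [220 211 221] 70
226 (np.int64(214), np.int64(215)) darkest rows [215 214 216] 127
234 (np.int64(214), np.int64(216)) darkest rows [215 216 208] 124
242 (np.int64(213), np.int64(216)) darkest rows [215 216 214] 130
160 [213 240 241 242 242 242];161 [215 240 242 242 243 242];162 [218 240 241 242 242 242]
163 [216 240 242 242 242 242]
[... 1880 characters left out ...]
2 185 184];227 [203 241 226 224 225 225];228 [199 243 243 241 241 242]
229 [203 243 243 243 243 243];230 [200 244 243 243 243 243];231 [203 243 243 243 242 243]
232 [218 243 244 243 243 242];233 [224 242 241 239 242 243];234 [226 239 210 207 243 242]
235 [228 238 181 182 243 243];236 [228 241 226 224 243 243];237 [230 243 242 242 243 243]
238 [230 243 244 244 243 243];239 [232 243 243 243 243 243];240 [234 244 243 243 243 244]
241 [236 243 243 243 243 243];242 [237 243 241 241 243 243];243 [237 238 212 210 243 243]
244 [238 236 183 182 243 243];245 [240 241 226 225 243 243];246 [242 243 243 242 243 243]
247 [242 243 244 243 243 243];248 [242 243 243 244 243 243];249 [242 243 243 244 243 243]
```

Run:
```python
from h import *
c=cam("wrist")
g=cv2.cvtColor(cv2.imread("pics/w9.png"),6)
print("col 280 rows 180-232",g[180:232,280]); print("row 195 cols 260-300",g[195,260:300]); print("row 216 cols 246-275",g[216,246:275]); print("row 224",g[224,258:300])
for x in (.538,.542,.546):
  for zi in (.298,.301,.304): print(x,zi,"front bottom",np.round(proj(c,np.array((x,.27,zi-.004))),1),"front top",np.round(proj(c,np.array((x,.27,zi+.004))),1))
for x in (.595,.601,.607): print(x,[np.round(proj(c,np.array((x,.2536,z)))[1],1) for z in (.298,.301,.304)])
```

```text
col 280 rows 180-232 [115 116 118 116 116 118 118 115 116 101  84  72  71  77  74  79  84  82
  83  77  77  80  77  75  75  75  74  76  74  76  78  77  76  75  76  76
  74  77  74  76  90 101 117 122 123 116 109 107 107 110 113 115]
row 195 cols 260-300 [243 243 243 243 243 237 207 137  87  81  83  82  83  80  82  82  84  79
  81  81  79  79  78  77  71  73  76  73  71  68  75  69  73  70  71  76
 105 148 185 193]
row 216 cols 246-275 [144 144 135 130 125 129 129 128 127 127 124 130 126 126 118 115 113 118
 117 112 101  87  77  75  78  77  74  75  80]
row 224 [244 244 235 185 135 124 125 122 126 125 122 121 123 121 122 122 124 123
 120 119 119 121 123 125 116 118 119 120 120 119 117 141 198 236 244 244
 244 243 243 243 243 243]
0.538 0.298 front bottom [279.9 172.4] front top [280.  186.3]
0.538 0.301 front bottom [280.  177.6] front top [280.1 191.5]
0.538 0.304 front bottom [280.  182.8] front top [280.1 196.9]
0.542 0.298 front bottom [279.2 174.9] front top [279.2 188.5]
0.542 0.301 front bottom [279.2 179.9] front top [279.3 193.6]
0.542 0.304 front bottom [279.2 185. ] front top [279.3 198.9]
0.546 0.298 front bottom [278.4 177.2] front top [278.5 190.6]
0.546 0.301 front bottom [278.4 182.2] front top [278.5 195.6]
0.546 0.304 front bottom [278.5 187.2] front top [278.5 200.8]
0.595 [np.float64(204.9), np.float64(209.0), np.float64(213.2)]
0.601 [np.float64(207.0), np.float64(211.0), np.float64(215.1)]
0.607 [np.float64(209.0), np.float64(212.9), np.float64(216.9)]
```

Pixel evidence gives the index 1–3 mm above the pointer: the blade centre is at row 216.3, the pointer at 215, and the tab's front edge agrees. The TCP height suggests about 2 mm. I press 2 mm more.

```bash
python3 -m inch '[0,3,12,-0.011,0.12,0,0, 0,6,12,-0.022,0.24,0,0, 0,10,12,-0.033,0.36,0,0, 0,10,12,-0.044,0.48,0,0, 0,10,12,-0.055,0.6,0,0, 0,10,12,-0.066,0.72,0,0, 0,10,12,-0.077,0.84,0,0, 0,10,12,-0.091,1.04,0,0]' | grep -E "eef|clock"
python3 - <<'E'
from h import *
T=Rt(5,0)
plan((.553,.272,.342),5,0,0); plan((.553,.272,.320),5,0,0)
E
```

```text
clock: 40.13
eef_pos: [0.5004, 0.2723, 0.3703]
 t 40.13 shift [ 52.6  -0.3 -25.3] turn [-0.013  0.104 -0.001] rows 1.4
 t 40.13 shift [ 52.6  -0.3 -47.3] turn [-0.013  0.104 -0.001] rows 1.7
```

```bash
python3 -m inch '[20,0,0,-0.013,0.104,-0.001,0, 40,0,-10,-0.013,0.104,-0.001,0, 53,0,-20,-0.013,0.104,-0.001,0, 53,0,-30,-0.013,0.104,-0.001,0, 53,0,-40,-0.013,0.104,-0.001,0, 53,0,-40,-0.013,0.104,-0.001,0, 53,0,-40,-0.013,0.104,-0.001,0]' | grep -E "eef|clock|tool"
```

```text
clock: 40.72
eef_pos: [0.5523, 0.2719, 0.3281]
tool_rot: [-0.044, 0.999, -0.001, 0.001]
```

```bash
python3 -m inch '[0,0,-2,0,0,0,0, 0,0,-4,0,0,0,0, 0,0,-5,0,0,0,0, 0,0,-5,0,0,0,0, 0,0,-5,0,0,0,0]' | grep -E "eef|clock|ft_f"
python3 -m inch '[0,0,8,0,0,0,0, 0,0,25,0,0,0,0, -20,0,35,0,0,0,0, -52,-5,30,0.01,-0.12,0,0, -54,-10,30,0.02,-0.24,0,0, -54,-10,30,0.03,-0.36,0,0, -54,-10,30,0.042,-0.48,0,0, -54,-10,30,0.052,-0.6,0,0]' | grep -E "eef|clock"
python3 -m inch '[0,0,0,0.011,-0.12,0,0, 0,0,0,0.022,-0.24,0,0, 0,0,0,0.033,-0.36,0,0, 0,0,0,0.04,-0.44,0,0, 0,0,0,0.04,-0.44,0,0, 0,0,0,0.04,-0.44,0,0]' | grep -E "eef|clock|tool"
python3 - <<'E'
from h import *
im=bot.camera("wrist"); cv2.imwrite("pics/w10.png",im); g=cv2.cvtColor(im,6)
m=bot.silhouettes("wrist","pointer_tip")[0]["mask"]; k=bot.silhouettes("wrist","scale_marker")[0]["mask"]
for n,q in (("ptr",m),("mrk",k)):
    ys,xs=np.nonzero(q); print(n,xs.min(),xs.max(),ys.min(),ys.max(),[(x,np.nonzero(q[:,x])[0].min(),np.nonzero(q[:,x])[0].max()) for x in range(225,290,6) if q[:,x].any()])
for x in range(228,266,4): print(x,g[206:228,x])
for t in ("pointer_tip","marker_index","carrier_peak","hook_seat","spool_center"):
    for s in bot.spot_point("wrist",t)[:1]: print(t,np.round(s["uv"],1),round(s["confidence"],2))
E
```

```text
clock: 41.13
eef_pos: [0.5528, 0.2723, 0.324]
ft_force: [-1.0, 0.1, 1.8]
clock: 41.8
eef_pos: [0.4989, 0.2621, 0.3558]
clock: 42.3
eef_pos: [0.4977, 0.2618, 0.3516]
tool_rot: [-0.039, 0.871, 0.02, 0.49]
ptr 72 249 166 336 [(225, np.int64(218), np.int64(221)), (231, np.int64(218), np.int64(221)), (237, np.int64(218), np.int64(221)), (243, np.int64(218), np.int64(222)), (249, np.int64(220), np.int64(221))]
mrk 72 302 0 371 [(225, np.int64(186), np.int64(302)), (231, np.int64(154), np.int64(294)), (237, np.int64(154), np.int64(282)), (243, np.int64(154), np.int64(262)), (249, np.int64(154), np.int64(258)), (255, np.int64(154), np.int64(259)), (261, np.int64(154), np.int64(248)), (267, np.int64(154), np.int64(248)), (273, np.int64(154), np.int64(248)), (279, np.int64(154), np.int64(248)), (285, np.int64(154), np.int64(248))]
228 [240 241 228 209 195 190 187 200 228 241 243 242 220 159 129 136 177 230
 242 244 244 243]
232 [193 208 204 194 196 186 168 157 201 237 243 241 218 158 130 129 169 227
 243 244 244 244]
236 [202 218 210 200 195 191 166 151 196 234 243 242 219 161 130 132 168 228
 244 245 244 244]
240 [223 239 234 219 202 194 179 175 211 238 243 240 220 159 130 135 176 229
 243 244 244 244]
244 [221 236 229 211 197 196 197 200 214 231 241 241 220 160 132 151 201 236
 244 244 244 244]
248 [226 241 239 225 205 197 202 214 230 240 243 242 225 171 136 147 199 236
 243 244 244 244]
252 [237 234 222 203 197 196 201 219 235 241 243 242 216 155 132 146 195 235
 243 243 244 244]
256 [243 239 227 210 196 193 198 199 220 237 243 242 215 153 129 148 200 236
 243 244 244 244]
260 [244 243 238 232 232 236 241 241 240 240 240 235 200 143 128 140 182 226
 240 240 240 240]
264 [230 240 244 243 228 174 127 119 118 123 122 122 122 123 123 123 122 125
 124 124 126 128]
pointer_tip [248.1 217.2] 0.62
marker_index [263.  221.5] 0.72
carrier_peak [101.8 181. ] 0.74
hook_seat [104.8 180.4] 0.82
```

The pointer line and the index blade now share one row (about 220.1 for both), the carrier hangs at rest and the tool is clear.

```bash
python3 -c "
from workcell import bot
print(bot.job_done())"
```

```text
the job is handed in; nothing more can be done
None
```

The job is handed in, with no verdict returned: the spool stands in the carrier's pan, the carrier hangs free on the hook with about 48 mm of travel (roughly 0.5 kg with the spool), the marker is level with the pointer in the last wrist picture, and I made no contact that I know of with the tub, jar or tape.

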